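Lay out the jar painter's place

ROBOT

A 6-joint arm with a two-finger parallel gripper is mounted at the origin on the work surface. World frame = base frame: x ahead of the robot, y to its left, z up, the work surface at z = 0. Lengths are in mm, angles in rad, forces in N, time in s.
With the tool pointing down it reaches from about 350 to 875 mm from the base axis. Payload 4.2 kg.
Tool frame: the origin (TCP) lies midway between the tips of the shut fingers; the grasp point (between the pads) lies arm.tcp_to_grasp behind it (arm.tcp_to_grasp is the distance from the TCP to the grasp point, in mm); z points along the fingers, y is the line along which they close (so a half turn about z gives the same grasp; the last joint's range is limited). The gripper opens to 87 mm and grips with 3 to 60 N. Pads are 19 mm wide; open, the fingers measure 117 mm over their backs; the gripper's body (75 mm by 190 mm) begins 51 mm behind the grasp point.
Start: joints at [1.407, 0.385, 0.008, 0, -1.194, -0.259], TCP at [256.414, 569.957, 196.25] pointing down, gripper open.
Joint ranges: [-3.14, 3.14], [-1.21, 2.06], [-1.07, 1.41], [-3.16, 2.05], [-2.99, -0.16], [-3.1, 3.1]. Speed limits (rad/s): [2.79, 2.79, 3.14, 3.14, 3.14, 3.14].

INTERFACE

Orientations are given as [roll, pitch, yaw] about the fixed x, y, z axes, in that order (R = Rz(yaw) Ry(pitch) Rx(roll)).
In Python, from cell import arm gives the robot as it stands.
- The arm moves only by the tool step_arm, never from a script. Its argument "moves" is a list of rows, each a list of 6 numbers: the shift along the world's x, y, z in mm, then the turn, a rotation vector about the world's x, y, z in rad. A call has 1 to 10 rows; each row is the pose to reach, as a shift and turn from the pose commanded when the call began; what a row does not reach only later rows make up. A row lasts 1/12 s, in which the tool goes at most 41.7 mm and 7.16 degrees, less where a joint would pass 70% of its speed; a pose out of reach is approached as far as the arm can. A call with a gripper value outside its range is refused whole. "gripper" is the finger opening in mm, from 0 to 87, set as the call begins (left out, the last holds). The fingers move at their own pace and stop on an object; "force" is the grip in N (left out, the last holds). Time passes only in rows, so rows that repeat a pose let the fingers close. It gives the time, the measured TCP pose, the force, the opening and the grip force at its end, in the units of the state.
- arm.get_state(): the state, without advancing time (a new reading comes with each control period).
- arm.get_image(name): name is "scene" or "top" or "wrist"; returns (picture, depth): 400x640x3 uint8, red, green, blue; 400x640 float32, mm along the optical axis (not along the pixel's ray), 0 where there is no reading.
- arm.calibration(name): a dict with "K" (3x3 intrinsics, pixels), "pose" (4x4, takes a point from camera to world coordinates). Camera axes: x right, y down, z forward; pixel columns grow to the right and rows downward; lengths in mm; the calibration is good to about 2 mm. A picture is of the moment at which its call begins: read the wrist's pose just before it. calibration takes no time and is no camera call; for the wrist camera it gives the pose at the moment of the call.
- arm.hand_in(): hands the job in; it is judged then, once.
The state is a dict: "time_s": time; "joints": joint angles; "joint_vel": joint speeds; "effort": joint torques, N m; "tcp_pos": TCP position; "orientation": TCP orientation; "wrist_force": force on the tool from outside, world axes, zero at the start; "torque": the same for the moment, N m; "opening": finger opening in mm; "grip_force": force on a finger pad.
Only numpy, scipy, OpenCV 4.12 (cv2) and the standard library are available. Lean on these libraries where they do the work, as an engineer would, in place of code of your own. Each camera call takes 0.05 s, during which the arm holds its last target. There are 200 camera calls.

TASK

Lay out the painter's place: first get the carrying rack loaded with every wide paint vial from the stock block, upright and right down, one to a pocket; the slim vial standing in the rack by mistake goes back into a pocket of the stock block, the other slim ones stay where they are. Only then slide the loaded rack across the table into its rectangle on the mat, square with it. Also slide each waiting squat jar onto a circle of its own on the mat. Keep rack and jars upright on the table, sliding them and never lifting them, do not disturb anything else, and check at the end that all is still in place.

Things in the scene. Friction and masses are not known exactly. Their poses are not given: they have to be found in the camera images.
- wide_1: Wide vial: upright sealed glass cylinder 30 mm across and 95 mm tall with a black cap of the same width as the top 16 mm. Origin at the centre of its underside, z along it (up). At the start it stands in one pocket of the stock block, underside 10 mm above the table, cap top at 105 mm; which pocket is drawn at random. About 70 g. One of those to load; three or four are present (None if absent).
- wide_2: Wide vial: upright sealed glass cylinder 30 mm across and 95 mm tall with a black cap of the same width as the top 16 mm. Origin at the centre of its underside, z along it (up). At the start it stands in one pocket of the stock block, underside 10 mm above the table, cap top at 105 mm; which pocket is drawn at random. About 70 g. One of those to load; three or four are present (None if absent).
- wide_3: Wide vial: upright sealed glass cylinder 30 mm across and 95 mm tall with a black cap of the same width as the top 16 mm. Origin at the centre of its underside, z along it (up). At the start it stands in one pocket of the stock block, underside 10 mm above the table, cap top at 105 mm; which pocket is drawn at random. About 70 g. One of those to load; three or four are present (None if absent).
- wide_4: Wide vial: upright sealed glass cylinder 30 mm across and 95 mm tall with a black cap of the same width as the top 16 mm. Origin at the centre of its underside, z along it (up). At the start it stands in one pocket of the stock block, underside 10 mm above the table, cap top at 105 mm; which pocket is drawn at random. About 70 g. One of those to load; three or four are present (None if absent).
- slim_1: Slim vial: upright sealed glass cylinder 20 mm across and 95 mm tall with a black cap of the same width as the top 16 mm. Origin at the centre of its underside, z along it (up). At the start it stands in one pocket of the stock block, underside 10 mm above the table, cap top at 105 mm; which pocket is drawn at random. About 40 g. A look-alike of the wide ones that stays where it is.
- slim_2: Slim vial: upright sealed glass cylinder 20 mm across and 95 mm tall with a black cap of the same width as the top 16 mm. Origin at the centre of its underside, z along it (up). At the start it stands in one pocket of the stock block, underside 10 mm above the table, cap top at 105 mm; which pocket is drawn at random. About 40 g. A look-alike of the wide ones that stays where it is.
- slim_3: Slim vial, just like slim_1 and slim_2 (20 mm across, 95 mm tall, black cap, origin at the centre of its underside), but at the start it stands by mistake in a pocket of the carrying rack (at the rack's x = +23 mm) and belongs back in the stock block. It stands loosely in a pocket and may lean there.
- rack: Loose carrying rack: wooden block 190 mm (x) by 110 mm (y) by 50 mm high, about 0.6 kg, with four square pockets 34 mm wide and 40 mm deep, open at the top, centred at x = -69, -23, +23 and +69 mm, y = 0 (pocket floor 10 mm above the underside). Origin at the centre of its underside. Slides when pushed, and turns square to two fingers pushing a side.
- stock: Stock block: fixed wooden block 280 mm (x) by 80 mm (y) by 50 mm high with a row of six square pockets 34 mm wide and 40 mm deep at x = -115, -69, -23, 23, 69, 115 mm, y = 0 (pocket floor 10 mm above the table). Origin at the centre of its underside. Holds all vials but slim_3 at the start; some pockets may be empty.
- jar_a: Squat round red jar with its lid fixed on: 100 mm across with straight sides from 6 to 62 mm height, 79 mm tall overall, too wide to grip; about 0.45 kg. Origin at the centre of its underside. One or both of jar_a and jar_b are present (None if absent).
- jar_b: Squat round red jar with its lid fixed on: 100 mm across with straight sides from 6 to 62 mm height, 79 mm tall overall, too wide to grip; about 0.45 kg. Origin at the centre of its underside. One or both of jar_a and jar_b are present (None if absent).
- mat: Painting place: flat grey mat 370 mm (x) by 360 mm (y), practically flush with the table (1 mm, things slide over it without a step), fixed. Origin at its centre. White outlines on it: two circles for jars and one rectangle for the rack, long side along the mat's y.
- jar_mark_1 (a point): Centre of a white circle 110 mm across on the mat, the place of one jar. The two circles' centres are 180 mm apart along the mat's y; mark 1 is the farther to the left (+y).
- jar_mark_2 (a point): Centre of a white circle 110 mm across on the mat, the place of one jar. The two circles' centres are 180 mm apart along the mat's y; mark 1 is the farther to the left (+y).
- rack_mark (a point): Centre of the white rectangle 122 mm (along the mat's x) by 202 mm (along its y) on the mat, the place of the rack (the rack's long x axis along the mat's y, either way round).
- finished_1: Bystander: tall necked red jar, 104 mm across, 145 mm high. Origin at the underside. Not to be disturbed.
- tape: Bystander: paper tape roll lying flat, 64 mm across, 24 mm high. Origin at the underside. Not to be disturbed.
- brush_mug: Bystander: white mug 72 mm across, 85 mm high, with brushes standing in it to about 205 mm. Origin at the underside. Not to be disturbed.
- brush: Bystander: brush 180 mm long lying on the table. Origin at the underside. Not to be disturbed.

How it is judged (in metres and radians):
On the way, in this order (a step that is already met when the one before it is completed fails the run):
1. every wide vial present stands right down in a pocket of the rack, the stray slim vial stands in a pocket of the stock block, and all are let go (z of wide_1 in the frame of rack between 0.004 and 0.018 m and y of wide_1 in the frame of rack between -0.03 and 0.03 m and horizontal distance between each of wide_1, wide_2, wide_3, wide_4 and rack below 0.092 m and angle between each of wide_1, wide_2, wide_3, wide_4's own z axis and vertical below 0.2 rad and z of wide_2 in the frame of rack between 0.004 and 0.018 m and y of wide_2 in the frame of rack between -0.03 and 0.03 m and z of wide_3 in the frame of rack between 0.004 and 0.018 m and y of wide_3 in the frame of rack between -0.03 and 0.03 m and z of wide_4 in the frame of rack between 0.004 and 0.018 m and y of wide_4 in the frame of rack between -0.03 and 0.03 m and z of slim_3 in the frame of stock between 0.004 and 0.021 m and y of slim_3 in the frame of stock between -0.03 and 0.03 m and horizontal distance between slim_3 and stock below 0.135 m and angle between slim_3's own z axis and vertical below 0.45 rad and contact force between each of wide_1, wide_2, wide_3, wide_4, slim_3 and the fingers below 0.3 N), for 0.2 s.
2. the loaded rack has been slid into its rectangle on the mat (z of wide_1 in the frame of rack between 0.004 and 0.018 m and y of wide_1 in the frame of rack between -0.03 and 0.03 m and horizontal distance between each of wide_1, wide_2, wide_3, wide_4 and rack below 0.092 m and angle between each of wide_1, wide_2, wide_3, wide_4's own z axis and vertical below 0.2 rad and z of wide_2 in the frame of rack between 0.004 and 0.018 m and y of wide_2 in the frame of rack between -0.03 and 0.03 m and z of wide_3 in the frame of rack between 0.004 and 0.018 m and y of wide_3 in the frame of rack between -0.03 and 0.03 m and z of wide_4 in the frame of rack between 0.004 and 0.018 m and y of wide_4 in the frame of rack between -0.03 and 0.03 m and z of slim_3 in the frame of stock between 0.004 and 0.021 m and y of slim_3 in the frame of stock between -0.03 and 0.03 m and horizontal distance between slim_3 and stock below 0.135 m and angle between slim_3's own z axis and vertical below 0.45 rad and horizontal distance between rack and rack_mark below 0.022 m and angle between the x axis of rack and the y axis of mat, either way round below 0.2 rad), for 0.2 s.
At the end, for the whole second after the job is handed in: All wide vials stand in rack pockets (within 8 mm of the floor, tilt under 0.2 rad); rack within 22 mm and 0.2 rad of its rectangle; each jar upright within 20 mm of its own circle centre; stray slim vial right down in a stock pocket, the others within 30 mm of their start; at rest (all of step 2 and (horizontal distance between jar_a and jar_mark_1 below 0.02 m or horizontal distance between jar_a and jar_mark_2 below 0.02 m) and angle between each of jar_a, jar_b's own z axis and vertical below 0.1 rad and (horizontal distance between jar_b and jar_mark_1 below 0.02 m or horizontal distance between jar_b and jar_mark_2 below 0.02 m) and linear speed of each of rack, slim_3, jar_a, jar_b, wide_1, wide_2, wide_3, wide_4 below 0.02 m/s and distance of each of slim_1, slim_2 from where it was at the start of the episode below 0.03 m); the robot touches nothing.
It fails at once if a jar is lifted more than 15 mm or tipped beyond 0.4 rad (height (world z) of any of jar_a, jar_b above 0.015 m or angle between any of jar_a, jar_b's own z axis and vertical above 0.4 rad).
It fails at once if the rack is lifted more than 15 mm or tipped beyond 0.3 rad (height (world z) of rack above 0.015 m or angle between rack's own z axis and vertical above 0.3 rad).
It fails at once if a slim vial is taken out of the stock block (distance of any of slim_1, slim_2 from where it was at the start of the episode above 0.035 m).
It fails at once if a bystander is moved more than 50 mm (distance of any of finished_1, tape, brush_mug, brush from where it was at the start of the episode above 0.05 m).
Of wide_1, wide_2, wide_3, wide_4 only 3 to 4 are there at a start; the rules pass over those that are not, and their reading is None.
Of jar_a, jar_b only 1 to 2 are there at a start; the rules pass over those that are not, and their reading is None.
At some moment in a run one of jar_a, jar_b may be knocked a few centimetres aside while the robot is not near it.
It also fails if it takes over 210 s, if anything falls off the work surface, if the arm or the gripper's body presses on something with over 40 N, if the wrist force passes 120 N, or if a joint passes its speed limit or range.

## Working session

There is one attempt and no reset: what is moved stays moved. The work goes in short steps, Python scripts to look and compute and a tool call to move; the robot and the scene stay as the last step left them, time stands still between calls to the robot, and variables do not carry over. Pictures are saved under pics/ and viewed, at most 14 in all, crops included, and the job is handed in when it is done.

Besides the shell and the picture viewer there is one more tool, called after "Emit:" as name(argument=value, ...), one argument or row to a line, values as JSON. step_arm: Moves the arm, as the interface text tells. Its arguments: {"type":"object","properties":{"moves":{"type":"array"},"gripper":{"type":"number"},"force":{"type":"number"}},"required":["moves"]}

```bash
ls; mkdir -p pics
cat > h.py <<'E'
import numpy as np, cv2
from cell import arm
def grab(n):
    c=arm.calibration(n); im,d=arm.get_image(n); return im,d,np.array(c["K"]),np.array(c["pose"])
def save(im,f): cv2.imwrite("pics/"+f,cv2.cvtColor(im,cv2.COLOR_RGB2BGR))
def ray(uv,z,K,P):
    uv=np.atleast_2d(uv).astype(float)
    r=np.c_[uv,np.ones(len(uv))]@np.linalg.inv(K).T@P[:3,:3].T
    o=P[:3,3]; return o+r*((z-o[2])/r[:,2])[:,None]
def cloud(d,K,P):
    v,u=np.indices(d.shape); 
    p=np.stack([(u-K[0,2])/K[0,0]*d,(v-K[1,2])/K[1,1]*d,d],-1)@P[:3,:3].T+P[:3,3]
    p[d==0]=np.nan; return p
E
python3 - <<'E'
from h import *
for n in("top","scene"):
    im,d,K,P=grab(n); save(im,n+"0.png"); np.savez(n+"0.npz",im=im,d=d,K=K,P=P); print(n,K.round(1).tolist(),P.round(3).tolist(),(d==0).mean())
print(arm.get_state(),arm.tcp_to_grasp)
E
```

```text
pics
top [[370.3, 0.0, 317.4], [0.0, 370.3, 198.6], [0.0, 0.0, 1.0]] [[0.006, -0.987, 0.159, 334.212], [-1.0, -0.006, 0.0, 4.806], [0.001, -0.159, -0.987, 1045.947], [0.0, 0.0, 0.0, 1.0]] 0.00415625
scene [[368.8, 0.0, 325.5], [0.0, 368.8, 198.3], [0.0, 0.0, 1.0]] [[-0.486, 0.548, -0.68, 1111.005], [0.874, 0.319, -0.368, 363.135], [0.015, -0.773, -0.634, 650.288], [0.0, 0.0, 0.0, 1.0]] 0.00481640625
{'time_s': 0.1, 'joints': array([ 1.40657095e+00,  3.85465200e-01,  6.77734571e-03, -4.52558415e-04,
       -1.19399087e+00, -2.58594741e-01]), 'joint_vel': array([-7.78870396e-06, -1.51522383e-03,  3.56620673e-03,  2.71685115e-03,
       -2.77672837e-04, -1.30636773e-03]), 'effort': array([-4.38096486e-04, -3.91687953e+01,  1.87933981e+01,  4.23182666e+00,
        1.34373197e-02, -7.03951082e-05]), 'tcp_pos': array([256.20296376, 569.43489334, 195.28097033]), 'orientation': array([ 3.13966528e+00, -7.48664647e-05, -4.22986961e-01]), 'wrist_force': array([ 0.46889564, -1.01455207, -0.06884276]), 'torque': array([-0.01911105, -0.02179762,  0.04199439]), 'grip_force': 0.0, 'opening': 87.26143828895023} 18.700000000000003
```

View pics/top0.png

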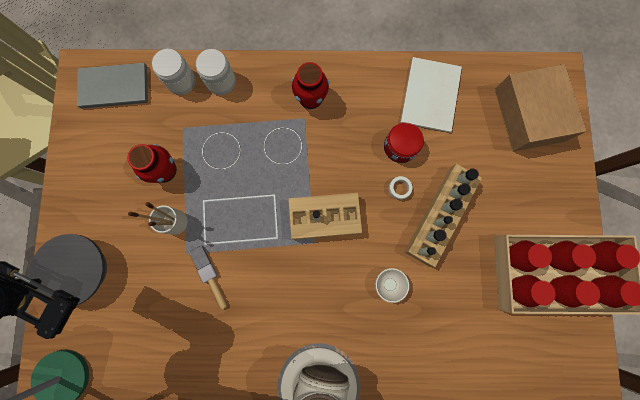

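View pics/scene0.png

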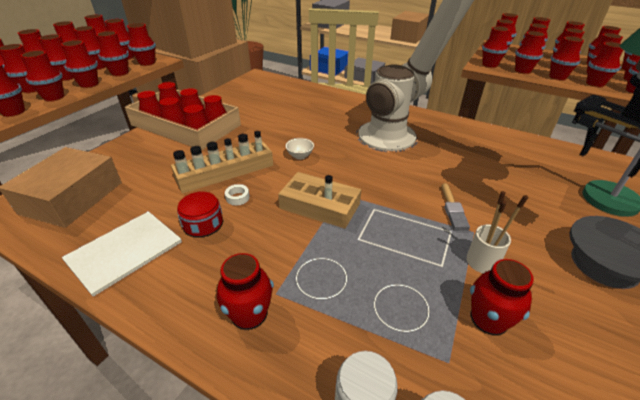

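The top view shows the mat at about (247,187), circles at (221,151) and (283,146), and the rectangle at (240,219). The rack is at (326,215) with the slim vial at (316,215). The stock runs from (430,251) to (471,174) with six caps, and the one squat jar is at (405,140). Next I'll measure these.

```bash
cat > m.py <<'E'
from h import *
def rect(c,lo,hi,box):
    m=(c[...,2]>lo)&(c[...,2]<hi)&(c[...,0]>box[0])&(c[...,0]<box[1])&(c[...,1]>box[2])&(c[...,1]<box[3])
    m=m.astype(np.uint8); n,l,s,_=cv2.connectedComponentsWithStats(m,connectivity=8)
    k=1+np.argmax(s[1:,4]); return l==k
def fit(p):
    (cx,cy),(w,h),a=cv2.minAreaRect(p[:,:2].astype(np.float32))
    if w<h: w,h,a=h,w,a+90
    return round(cx,1),round(cy,1),round(w,1),round(h,1),round((a+90)%180-90,2)
E
python3 - <<'E'
from m import *
for n in("top","scene"):
    f=np.load(n+"0.npz"); im,d,K,P=[f[k] for k in("im","d","K","P")]; c=cloud(d,K,P)
    print(n,"tablez",np.nanmedian(c[...,2][(c[...,0]>300)&(c[...,0]<700)&(abs(c[...,1])<400)]))
    for nm,uv in(("rack",(326,232)),("stock",(424,258))): print(nm,ray(uv,50,K,P).round()) if n=="top" else 0
    hsv=cv2.cvtColor(im,cv2.COLOR_RGB2HSV)
    for nm,box in(("rack",(330,560,-130,160)),("stock",(300,650,-420,-130))):
        m=rect(c,42,56,box); print(nm,fit(c[m]),m.sum())
    # caps
    z=c[...,2]; m=(z>97)&(z<113)&(c[...,0]>300)&(c[...,0]<650)&(c[...,1]>-420)&(c[...,1]<130)
    k,l,s,ce=cv2.connectedComponentsWithStats(m.astype(np.uint8))
    for i in range(1,k):
        if s[i,4]>8: 
            q=c[l==i]; print("cap",ce[i].round(1),s[i,4],np.nanmean(q,0).round(1),np.ptp(q,axis=0).round(1))
    # jar top
    m=(z>68)&(z<88)&((hsv[...,0]<8)|(hsv[...,0]>172))&(hsv[...,1]>120)&(c[...,0]>450)&(c[...,0]<760)&(c[...,1]>-330)&(c[...,1]<-100)
    if m.any(): print("jar",cv2.minEnclosingCircle(c[m][:,:2].astype(np.float32)),m.sum())
    # white lines
    w=(hsv[...,2]>170)&(hsv[...,1]<50)&(abs(z)<10)&(c[...,0]>330)&(c[...,0]<760)&(c[...,1]>40)&(c[...,1]<460)
    k,l,s,ce=cv2.connectedComponentsWithStats(w.astype(np.uint8))
    for i in range(1,k):
        if s[i,4]>40:
            v,u=np.nonzero(l==i); p=ray(np.c_[u,v],1,K,P); print("line",s[i,4],fit(p))
E
```

```text
top tablez 1.1982355863203793
rack [[404. -19.  50.]]
stock [[ 336. -279.   50.]]
rack (449.8, -14.5, 190.3, 110.5, -84.85) 2237
stock (455.4, -342.0, 282.3, 81.7, -29.8) 1905
cap [472.1 173.7] 116 [ 553.6 -397.3  104.9] [29.9 29.6 11.9]
cap [464.2 188.6] 117 [ 513.9 -374.6  104.8] [28.7 29.6 12.5]
cap [456.3 203.6] 116 [ 474.5 -351.8  105. ] [28.8 29.5 12.9]
cap [316.1 213.4] 46 [447.2   8.1 105.2] [18.2 15.4  7.2]
cap [447.9 219.3] 56 [ 434.1 -328.5  104.4] [17.8 19.6 10.8]
cap [440.  234.6] 116 [ 395.1 -306.4  104.9] [28.3 29.8 13.3]
cap [431.5 250.4] 54 [ 355.1 -283.1  104.6] [17.5 17.5 11.2]
jar ((659.23876953125, -235.5696563720703), 47.99303436279297) 853
line 202 (443.3, 224.7, 204.8, 125.1, -84.95)
scene tablez 1.8261400714948195
rack (449.6, -11.9, 191.9, 115.7, -84.83) 1736
stock (455.2, -338.2, 281.0, 86.9, -29.11) 1168
cap [256.9 132.9] 30 [ 358.7 -279.1  103.4] [16.7 19.5  9.1]
cap [242.4 136.9] 64 [ 398.9 -301.   103.5] [28.5 30.4  9.9]
cap [227.2 140.9] 37 [ 438.1 -324.7  103. ] [18.1 22.6  9.8]
cap [211.5 145.1] 70 [ 478.7 -346.3  103.6] [28.5 32.7 11.2]
cap [195.2 149.2] 73 [ 518.2 -369.5  103.6] [30.7 30.8 10.4]
cap [178.4 153.7] 81 [ 557.5 -392.6  103.2] [30.1 30.8 10.2]
cap [328.4 178. ] 48 [450.3  13.  103.6] [23.2 19.4  9.9]
jar ((660.108642578125, -233.28170776367188), 46.636287689208984) 764
line 283 (440.8, 227.0, 207.7, 126.7, -84.86)
line 45 (376.6, 252.9, 98.5, 4.9, -84.41)
line 48 (704.3, 114.1, 79.4, 18.9, -85.63)
line 190 (642.9, 291.5, 111.3, 108.9, -65.67)
```

Emit:
step_arm(
  moves=[
    [0, 0, 120, 0, 0, 0],
    [0, 0, 120, 0, 0, 0],
    [0, 0, 120, 0, 0, 0],
    [124, -270, 120, 0, 0, 0],
    [124, -270, 120, 0, 0, 0],
    [124, -270, 120, 0, 0, 0],
    [124, -270, 120, 0, 0, 0],
    [124, -270, 120, 0, 0, 0],
    [124, -270, 120, 0, 0, 0],
    [124, -270, 120, 0, 0, 0],
  ],
  gripper=60,
)

```text
time_s: 0.93
tcp_pos: [378.2, 302.8, 316.0]
orientation: [3.141, 0.0, -0.422]
wrist_force: [1.5, 2.1, -0.4]
opening: 59.8
grip_force: 0.0
```

Run:
```python
from h import *
f=np.load("top0.npz"); im,d,K,P=[f[k] for k in("im","d","K","P")]; c=cloud(d,K,P); z=c[...,2]
def stat(n,u0,u1,v0,v1,lo):
    q=c[v0:v1,u0:u1].reshape(-1,3); q=q[q[:,2]>lo]; print(n,np.percentile(q,1,axis=0).round(),np.percentile(q,99,axis=0).round())
stat("fin",285,335,55,112,30); stat("finB",120,180,138,186,30); stat("mug",125,180,198,232,30); stat("tape",386,415,174,202,10); stat("bowl",374,412,266,305,10); stat("white box",400,465,55,135,5)
print(arm.get_state()["tcp_pos"])
```

```text
fin [760. -20.  42.] [838.  76. 149.]
finB [534. 400.  42.] [627. 482. 148.]
mug [401. 373.  31.] [467. 442. 205.]
tape [ 502. -258.   12.] [ 564. -198.   28.]
bowl [ 224. -236.   11.] [ 307. -152.   43.]
white box [ 673. -414.    7.] [ 924. -227.   78.]
[378.22872089 302.77314672 316.02865353]
```

Emit:
step_arm(
  moves=[
    [60, -300, 0, 0, 0, -0.1],
    [60, -300, 0, 0, 0, -0.1],
    [60, -300, 0, 0, 0, -0.1],
    [60, -300, 0, 0, 0, -0.1],
    [60, -300, 0, 0, 0, -0.1],
    [60, -300, 0, 0, 0, -0.1],
    [60, -300, 0, 0, 0, -0.1],
    [60, -300, 0, 0, 0, -0.1],
    [60, -300, 0, 0, 0, -0.1],
    [60, -300, 0, 0, 0, -0.1],
  ],
)

```text
time_s: 1.77
tcp_pos: [437.9, 4.1, 315.8]
orientation: [3.141, 0.001, -0.525]
wrist_force: [-0.8, 0.2, 0.3]
opening: 60.0
grip_force: 0.0
```

Run:
```python
from h import *
im,d,K,P=grab("wrist"); save(im,"w1.png"); np.savez("w1.npz",im=im,d=d,K=K,P=P); s=arm.get_state(); print(s["tcp_pos"],s["orientation"],P.round(2).tolist(),K[0,0])
```

```text
[437.90472242   4.85924358 315.90109702] [ 3.14135264e+00  6.96317300e-04 -5.23607413e-01] [[-0.5, -0.83, -0.25, 505.89], [-0.87, 0.48, 0.14, -34.71], [-0.0, 0.29, -0.96, 504.34], [0.0, 0.0, 0.0, 1.0]] 347.6490838268462
```

View pics/w1.png

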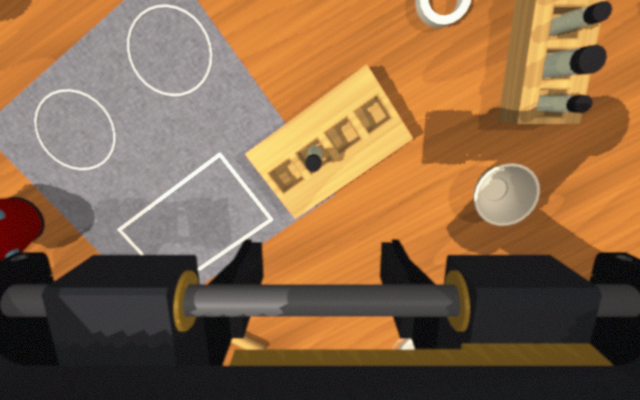

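The wrist view shows the rack at (330,140) with the slim cap at (313,160). Circles are at (170,50) and (75,130), stock caps at (597,12), (588,60) and (578,103), and fingertips at (258,243) and (388,243). I'll compare its measurements with the other cameras.

Run:
```python
from m import *
f=np.load("w1.npz"); im,d,K,P=[f[k] for k in("im","d","K","P")]; c=cloud(d,K,P); z=c[...,2]
m=rect(c,42,56,(330,560,-130,160)); print("rack",fit(c[m]),m.sum())
def proj(p): q=np.linalg.inv(P)@np.r_[p,1]; return (K@q[:3]/q[2])[:2]
s=arm.get_state(); print("tcp px",proj(s["tcp_pos"]))
m=(z>97)&(z<113)
k,l,st,ce=cv2.connectedComponentsWithStats(m.astype(np.uint8))
for i in range(1,k):
    if st[i,4]>8: print("cap",ce[i].round(1),st[i,4],np.nanmean(c[l==i],0).round(1))
hsv=cv2.cvtColor(im,cv2.COLOR_RGB2HSV)
w=(hsv[...,2]>150)&(hsv[...,1]<60)&(abs(z)<12)
k,l,st,ce=cv2.connectedComponentsWithStats(w.astype(np.uint8))
for i in range(1,k):
    if st[i,4]>60:
        v,u=np.nonzero(l==i); p=ray(np.c_[u,v],1,K,P); print("line",ce[i].round(),st[i,4],fit(p))
for n in("top","scene"):
    f=np.load(n+"0.npz"); im,d,K,P=[f[k] for k in("im","d","K","P")]; hsv=cv2.cvtColor(im,cv2.COLOR_RGB2HSV)
    w=((hsv[...,2]>120)&(hsv[...,1]<60)).astype(np.uint8)
    cc=proj([659,112,1]); c1=proj([643,291,1]); print(n,"expected circles px",cc,c1)
```

```text
rack (449.4, -12.5, 190.5, 110.2, -84.82) 9813
tcp px [321.16728895 238.67217993]
cap [599.8  11.6] 420 [ 435.7 -326.2  103.8]
cap [590.3  59.2] 774 [ 396.2 -303.3  104.2]
cap [581.2 103.6] 337 [ 356.5 -280.7  103.9]
cap [313.2 163.2] 237 [448.    9.8 104.9]
line [154. 126.] 37834 (545.3, 211.3, 369.1, 358.9, 5.15)
line [497. 190.] 882 (260.0, -196.4, 53.0, 51.6, -38.43)
line [183. 226.] 194 (450.1, 244.5, 35.1, 15.5, -36.38)
line [407. 344.] 81 (81.9, 42.3, 19.9, 19.0, 75.83)
top expected circles px [281.16612448 145.49913105] [219.7300391  150.42836986]
scene expected circles px [321.19658871 277.5545644 ] [400.91253099 306.83947327]
```

Emit:
step_arm(
  moves=[
    [-44, -304, -136, 0, 0, 0],
    [-44, -304, -136, 0, 0, 0],
    [-44, -304, -136, 0, 0, 0],
    [-44, -304, -136, 0, 0, 0],
    [-44, -304, -136, 0, 0, 0],
    [-44, -304, -136, 0, 0, 0],
    [-44, -304, -136, 0, 0, 0],
    [-44, -304, -136, 0, 0, 0],
    [-44, -304, -136, 0, 0, 0],
    [-44, -304, -136, 0, 0, 0],
  ],
)

```text
time_s: 2.65
tcp_pos: [393.5, -299.4, 178.5]
orientation: [3.141, 0.004, -0.525]
wrist_force: [0.0, 0.2, -0.1]
opening: 60.0
grip_force: 0.0
```

Run:
```python
from m import *
im,d,K,P=grab("wrist"); save(im,"w2.png"); c=cloud(d,K,P); z=c[...,2]
s=arm.get_state(); print(s["tcp_pos"],s["orientation"])
m=(z>97)&(z<113)
k,l,st,ce=cv2.connectedComponentsWithStats(m.astype(np.uint8))
for i in range(1,k):
    if st[i,4]>50: print("cap",ce[i].round(1),st[i,4],np.nanmean(c[l==i],0).round(1),cv2.minEnclosingCircle(c[l==i][:,:2].astype(np.float32)))
```

```text
[ 394.32865987 -298.64466807  179.68230715] [ 3.14137377e+00  1.44708748e-03 -5.22748042e-01]
cap [327.9   9.8] 813 [ 508.5 -370.4  104.7] ((512.879150390625, -373.3161926269531), 14.478367805480957)
cap [327.9  70.3] 1446 [ 475.2 -351.4  105.1] ((475.2762756347656, -351.3114013671875), 14.844903945922852)
cap [625.7  95.7] 1976 [ 353.5 -527.1  106.6] ((347.6710510253906, -540.445068359375), 28.408353805541992)
cap [327.7 136. ] 559 [ 435.6 -328.5  105. ] ((435.3209533691406, -328.5398254394531), 9.873835563659668)
cap [327.8 194.6] 1127 [ 396.2 -306.1  104.9] ((395.4952392578125, -305.66876220703125), 14.934562683105469)
cap [327.7 247.8] 489 [ 356.9 -283.5  104.5] ((355.77532958984375, -282.6592102050781), 10.207717895507812)
```

View pics/w2.png

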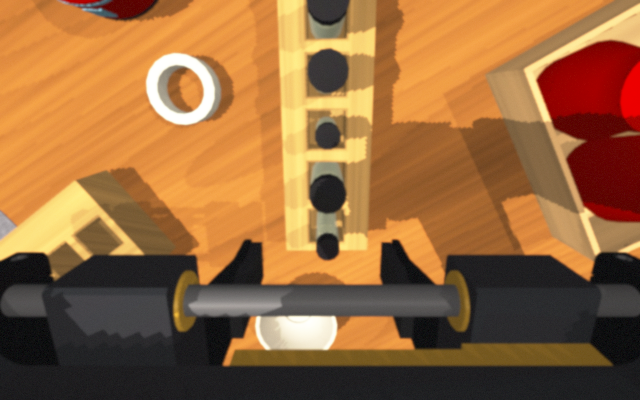

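The row of caps runs along column 328 at rows 10, 70, 136, 195 and 248, and the fingers are centred at column 321. The grip is well aligned, so I'll centre and descend on the wide vial at (396,-306).

Emit:
step_arm(
  moves=[
    [-0.5, -2, 0, 0, 0, 0],
    [-0.5, -2, 0, 0, 0, 0],
    [-0.5, -2, -40, 0, 0, 0],
    [-0.5, -2, -60, 0, 0, 0],
    [-0.5, -2, -60, 0, 0, 0],
    [-0.5, -2, -60, 0, 0, 0],
    [-0.5, -2, -60, 0, 0, 0],
  ],
)

```text
time_s: 3.28
tcp_pos: [395.4, -301.1, 122.2]
orientation: [3.141, -0.004, -0.521]
wrist_force: [0.0, -0.5, 0.4]
opening: 60.0
grip_force: 0.0
```

Run:
```python
from m import *
im,d,K,P=grab("wrist"); save(im,"w3.png"); c=cloud(d,K,P); z=c[...,2]
s=arm.get_state(); print(s["tcp_pos"],s["orientation"])
m=(z>97)&(z<113)
k,l,st,ce=cv2.connectedComponentsWithStats(m.astype(np.uint8))
for i in range(1,k):
    if st[i,4]>50: print("cap",ce[i].round(1),st[i,4],cv2.minEnclosingCircle(c[l==i][:,:2].astype(np.float32)))
```

```text
[ 395.42387352 -301.31996573  122.40504756] [-3.141394   -0.00433376 -0.52118265]
cap [329.4   3.4] 257 ((505.8076171875, -368.9447021484375), 10.116697311401367)
cap [329.4  67.9] 2345 ((475.1640625, -351.3957824707031), 14.900456428527832)
cap [328.9 150.4] 887 ((435.2987060546875, -328.57147216796875), 9.98216438293457)
cap [328.4 222.1] 1743 ((395.6944580078125, -305.8141174316406), 14.938431739807129)
cap [328.  278.4] 327 ((357.1097412109375, -283.7943115234375), 9.58700942993164)
```

Emit:
step_arm(
  moves=[
    [0.3, -4.5, 0, 0, 0, 0],
    [0.3, -4.5, 0, 0, 0, 0],
    [0.3, -4.5, -30, 0, 0, 0],
    [0.3, -4.5, -60, 0, 0, 0],
    [0.3, -4.5, -60, 0, 0, 0],
    [0.3, -4.5, -60, 0, 0, 0],
  ],
)

```text
time_s: 3.83
tcp_pos: [393.3, -305.7, 59.9]
orientation: [3.141, 0.003, -0.523]
wrist_force: [-0.8, -0.7, 0.8]
opening: 60.2
grip_force: 0.0
```

Emit:
step_arm(
  moves=[
    [0, 0, 0, 0, 0, 0],
    [0, 0, 0, 0, 0, 0],
    [0, 0, 0, 0, 0, 0],
    [0, 0, 0, 0, 0, 0],
    [0, 0, 0, 0, 0, 0],
    [0, 0, 0, 0, 0, 0],
  ],
  gripper=20,
  force=20,
)

```text
time_s: 4.33
tcp_pos: [394.3, -305.7, 60.8]
orientation: [-3.141, -0.001, -0.523]
wrist_force: [1.0, 0.3, 1.5]
opening: 29.1
grip_force: 20.0
```

Emit:
step_arm(
  moves=[
    [0, 0, 40, 0, 0, 0],
    [0, 0, 80, 0, 0, 0],
    [0, 0, 110, 0, 0, 0],
    [0, 0, 110, 0, 0, 0],
  ],
)

```text
time_s: 4.67
tcp_pos: [397.9, -307.8, 177.3]
orientation: [-3.141, -0.014, -0.521]
wrist_force: [-0.2, -0.6, -0.9]
opening: 29.3
grip_force: 20.0
```

Emit:
step_arm(
  moves=[
    [48.6, 361.7, 0, 0, 0, -0.958],
    [48.6, 361.7, 0, 0, 0, -0.958],
    [48.6, 361.7, 0, 0, 0, -0.958],
    [48.6, 361.7, 0, 0, 0, -0.958],
    [48.6, 361.7, 0, 0, 0, -0.958],
    [48.6, 361.7, 0, 0, 0, -0.958],
    [48.6, 361.7, 0, 0, 0, -0.958],
    [48.6, 361.7, 0, 0, 0, -0.958],
    [48.6, 361.7, 0, 0, 0, -0.958],
    [48.6, 361.7, 0, 0, 0, -0.958],
  ],
)

```text
time_s: 5.5
tcp_pos: [440.6, 45.8, 170.1]
orientation: [3.141, 0.0, -1.486]
wrist_force: [0.7, 0.2, -0.4]
opening: 29.3
grip_force: 20.0
```

Run:
```python
from m import *
im,d,K,P=grab("wrist"); save(im,"w4.png"); np.savez("w4.npz",im=im,d=d,K=K,P=P); c=cloud(d,K,P)
s=arm.get_state(); print(s["tcp_pos"],s["orientation"],s["opening"])
m=rect(c,42,56,(330,560,-130,160)); print("rack",fit(c[m]),m.sum())
im,d,K,P=grab("top"); save(im,"t4.png"); np.savez("t4.npz",im=im,d=d,K=K,P=P); c=cloud(d,K,P)
m=rect(c,42,56,(330,560,-130,160)); print("rack",fit(c[m]),m.sum())
```

```text
[443.02667242  51.84852691 170.43930444] [-3.13791472e+00  2.25839300e-03 -1.47822159e+00] 29.52937261130839
rack (449.7, -11.8, 189.3, 110.5, -84.8) 21970
rack (452.5, -45.5, 128.1, 110.3, -84.81) 1439
```

View pics/w4.png

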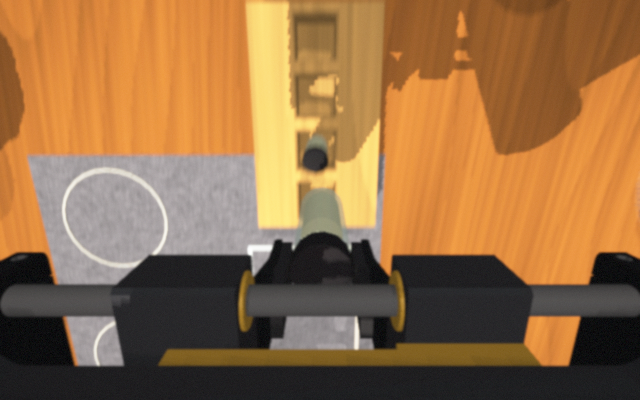

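The wrist view shows the held vial at (322,255), with the rack behind it, its pockets along column 317 and the slim cap at (315,158). I'll measure the vial axis against the pockets.

```bash
cat >> m.py <<'E'
from scipy.optimize import least_squares
def axis(c,tcp,r=15,zl=(-50,-5)):
    q=c.reshape(-1,3); q=q[~np.isnan(q[:,0])]
    q=q[(q[:,2]>tcp[2]+zl[0])&(q[:,2]<tcp[2]+zl[1])&(np.hypot(q[:,0]-tcp[0],q[:,1]-tcp[1])<r+9)]
    out=[]
    for lo in np.arange(zl[0],zl[1],15):
        a=q[(q[:,2]>tcp[2]+lo)&(q[:,2]<tcp[2]+lo+15)]
        if len(a)<15: continue
        s=least_squares(lambda p:np.hypot(a[:,0]-p[0],a[:,1]-p[1])-r,tcp[:2],loss="soft_l1"); out.append((lo,len(a),s.x.round(1).tolist(),round(float(np.sqrt(np.mean(s.fun**2))),2)))
    return out
def pockets(c,box=(330,560,-130,160)):
    # wood top face centre line and pocket centres from holes in the top face
    m=rect(c,42,56,box); cx,cy,w,h,a=fit(c[m]); t=np.deg2rad(a+180 if a<0 else a); e=np.array([np.cos(t),np.sin(t)])
    return (cx,cy,w,h,a),[(np.array([cx,cy])+k*e).round(1).tolist() for k in(-69,-23,23,69)]
E
python3 - <<'E'
from m import *
for n,t in(("w4",(442.8,51,170.4)),("t4",(443,52,170.4))):
    f=np.load(n+".npz"); im,d,K,P=[f[k] for k in("im","d","K","P")]; c=cloud(d,K,P)
    print(n,axis(c,t,15,(-55,-5))); print(pockets(c))
    m=rect(c,42,56,(330,560,-130,160)); 
    # holes: points below 40 inside rack
    z=c[...,2]; h=((z<44)&(z>5)).astype(np.uint8)
    q=c[(z>5)&(z<42)]; 
print(arm.get_state()["tcp_pos"])
E
```

```text
w4 [(np.int64(-55), 149, [443.1, 16.2], 4.41), (np.int64(-40), 269, [442.7, 16.4], 4.46), (np.int64(-25), 316, [440.5, 43.8], 0.23), (np.int64(-10), 127, [440.5, 44.1], 0.2)]
((449.7, -11.8, 189.3, 110.5, -84.8), [[456.0, -80.5], [451.8, -34.7], [447.6, 11.1], [443.4, 56.9]])
t4 []
((452.5, -45.5, 128.1, 110.3, -84.81), [[458.7, -114.2], [454.6, -68.4], [450.4, -22.6], [446.3, 23.2]])
[442.1667425   49.17942475 170.3081344 ]
```

Emit:
step_arm(
  moves=[
    [1, 8, 0, 0, 0, 0],
    [1, 8, 0, 0, 0, 0],
    [1, 8, 0, 0, 0, 0],
    [1, 8, 0, 0, 0, 0],
    [1, 8, 0, 0, 0, 0],
    [1, 8, 0, 0, 0, 0],
  ],
)

```text
time_s: 6.1
tcp_pos: [442.1, 51.8, 170.3]
orientation: [3.142, -0.0, -1.482]
wrist_force: [0.4, 0.9, -0.5]
opening: 29.6
grip_force: 20.0
```

```bash
cat > look.py <<'E'
import sys
from m import *
r=float(sys.argv[1])
s=arm.get_state(); t=s["tcp_pos"]
im,d,K,P=grab("wrist"); c=cloud(d,K,P)
print(t.round(1),arm.get_state()["tcp_pos"].round(1),s["orientation"].round(3),s["opening"]); print(axis(c,t,r,(-25,-5))); print(pockets(c))
E
python3 look.py 15
```

```text
[442.1  51.8 170.3] [442.2  51.9 170.3] [ 3.142 -0.    -1.482] 29.603975702637875
[(np.int64(-25), 318, [442.0, 50.0], 0.22), (np.int64(-10), 115, [442.0, 50.2], 0.22)]
((449.3, -9.0, 183.3, 110.5, -84.76), [[455.6, -77.7], [451.4, -31.9], [447.2, 13.9], [443.0, 59.7]])
```

Emit:
step_arm(
  moves=[
    [1.3, 6.2, 0, 0, 0, 0],
    [1.3, 6.2, 0, 0, 0, 0],
    [1.3, 6.2, -40, 0, 0, 0],
    [1.3, 6.2, -55, 0, 0, 0],
    [1.3, 6.2, -65, 0, 0, 0],
    [1.3, 6.2, -72, 0, 0, 0],
    [1.3, 6.2, -78, 0, 0, 0],
    [1.3, 6.2, -80, 0, 0, 0],
    [1.3, 6.2, -80, 0, 0, 0],
  ],
)

```text
time_s: 6.9
tcp_pos: [443.6, 58.9, 90.2]
orientation: [3.142, -0.0, -1.481]
wrist_force: [-0.6, 0.2, -0.5]
opening: 29.1
grip_force: 20.0
```

Emit:
step_arm(
  moves=[
    [0, 0, -10, 0, 0, 0],
    [0, 0, -20, 0, 0, 0],
    [0, 0, -27, 0, 0, 0],
    [0, 0, -28, 0, 0, 0],
    [0, 0, -28, 0, 0, 0],
  ],
)

```text
time_s: 7.32
tcp_pos: [443.6, 58.8, 62.4]
orientation: [3.142, -0.0, -1.481]
wrist_force: [-0.4, -0.9, -0.2]
opening: 29.3
grip_force: 20.0
```

Emit:
step_arm(
  moves=[
    [0, 0, 0, 0, 0, 0],
    [0, 0, 0, 0, 0, 0],
    [0, 0, 0, 0, 0, 0],
    [0, 0, 40, 0, 0, 0],
    [0, 0, 80, 0, 0, 0],
    [0, 0, 110, 0, 0, 0],
    [0, 0, 110, 0, 0, 0],
    [0, 0, 110, 0, 0, 0],
  ],
  gripper=50,
)

```text
time_s: 7.98
tcp_pos: [444.7, 59.5, 174.5]
orientation: [-3.136, 0.002, -1.481]
wrist_force: [-0.3, 0.3, -0.7]
opening: 49.7
grip_force: 0.0
```

```bash
cat > caps.py <<'E'
from m import *
s=arm.get_state(); print(s["tcp_pos"].round(1),s["orientation"].round(3))
im,d,K,P=grab("wrist"); c=cloud(d,K,P); z=c[...,2]
m=(z>94)&(z<116)&(c[...,0]>330)
k,l,st,ce=cv2.connectedComponentsWithStats(m.astype(np.uint8))
for i in range(1,k):
    if st[i,4]>50: (x,y),r=cv2.minEnclosingCircle(c[l==i][:,:2].astype(np.float32)); print("cap",ce[i].round(),st[i,4],round(x,1),round(y,1),round(r,1),"ztop",np.nanpercentile(z[l==i],90).round(1))
E
python3 caps.py
```

```text
[444.7  59.5 174.5] [-3.136e+00  2.000e-03 -1.481e+00]
cap [324. 138.] 579 447.6 10.2 9.9 ztop 106.1
cap [323. 197.] 1192 443.4 55.6 15.0 ztop 106.1
```

Emit:
step_arm(
  moves=[
    [4, -48.5, 0, 0, 0, 0],
    [4, -48.5, 0, 0, 0, 0],
    [4, -48.5, 0, 0, 0, 0],
    [4, -48.5, 0, 0, 0, 0],
    [4, -48.5, -40, 0, 0, 0],
    [4, -48.5, -80, 0, 0, 0],
    [4, -48.5, -110, 0, 0, 0],
    [4, -48.5, -110, 0, 0, 0],
    [4, -48.5, -110, 0, 0, 0],
  ],
)

```text
time_s: 8.78
tcp_pos: [446.7, 10.4, 61.3]
orientation: [3.138, -0.002, -1.48]
wrist_force: [0.9, 0.1, 1.3]
opening: 50.1
grip_force: 0.0
```

Emit:
step_arm(
  moves=[
    [0, 0, 0, 0, 0, 0],
    [0, 0, 0, 0, 0, 0],
    [0, 0, 0, 0, 0, 0],
    [0, 0, 0, 0, 0, 0],
    [0, 0, 0, 0, 0, 0],
    [0, 0, 0, 0, 0, 0],
  ],
  gripper=12,
)

```text
time_s: 9.28
tcp_pos: [447.9, 10.4, 63.0]
orientation: [-3.14, 0.0, -1.481]
wrist_force: [0.4, 0.0, 3.4]
opening: 19.2
grip_force: 20.1
```

Emit:
step_arm(
  moves=[
    [0, 0, 40, 0, 0, 0],
    [0, 0, 80, 0, 0, 0],
    [0, 0, 110, 0, 0, 0],
    [0, 0, 110, 0, 0, 0],
    [0, 0, 110, 0, 0, 0],
    [0, 0, 110, 0, 0, 0],
  ],
)

```text
time_s: 9.78
tcp_pos: [446.7, 10.2, 171.8]
orientation: [3.141, 0.0, -1.481]
wrist_force: [-0.4, 0.0, -1.3]
opening: 19.5
grip_force: 20.1
```

```bash
python3 look.py 10
```

```text
[446.7  10.2 171.8] [446.4  10.1 171.1] [ 3.141  0.    -1.481] 19.532389233947537
[(np.int64(-25), 223, [446.4, 10.3], 0.2), (np.int64(-10), 86, [446.4, 10.3], 0.19)]
((449.6, -12.1, 190.3, 110.3, -84.87), [[455.8, -80.8], [451.7, -35.0], [447.5, 10.8], [443.4, 56.6]])
```

Emit:
step_arm(
  moves=[
    [-51, -316, 0, 0, 0, 0.958],
    [-51, -316, 0, 0, 0, 0.958],
    [-51, -316, 0, 0, 0, 0.958],
    [-51, -316, 0, 0, 0, 0.958],
    [-51, -316, 0, 0, 0, 0.958],
    [-51, -316, 0, 0, 0, 0.958],
    [-51, -316, 0, 0, 0, 0.958],
    [-51, -316, 0, 0, 0, 0.958],
    [-51, -316, 0, 0, 0, 0.958],
    [-51, -316, 0, 0, 0, 0.958],
  ],
)

```text
time_s: 10.67
tcp_pos: [394.7, -309.2, 170.2]
orientation: [3.14, 0.004, -0.523]
wrist_force: [0.5, 0.5, -0.5]
opening: 19.5
grip_force: 20.1
```

Emit:
step_arm(
  moves=[
    [0, 0, 0, 0, 0, 0],
    [0, 0, 0, 0, 0, 0],
    [0, 0, 0, 0, 0, 0],
    [0, 0, 0, 0, 0, 0],
  ],
)

```text
time_s: 11.0
tcp_pos: [396.5, -304.6, 171.8]
orientation: [3.142, 0.001, -0.522]
wrist_force: [0.9, -0.1, 0.3]
opening: 19.2
grip_force: 20.1
```

```bash
python3 caps.py; python3 look.py 10 | head -2
```

```text
[ 396.5 -304.6  171.8] [ 3.142e+00  1.000e-03 -5.220e-01]
cap [324.  13.] 1174 514.7 -374.2 14.9 ztop 106.0
cap [324.  78.] 1495 475.1 -351.4 14.9 ztop 106.0
cap [625. 103.] 2072 352.4 -536.6 26.2 ztop 110.5
cap [324. 144.] 596 435.4 -328.6 10.0 ztop 106.1
[ 396.7 -304.6  172.1] [ 396.8 -304.7  172.2] [-3.142  0.    -0.521] 19.587248730180725
[(np.int64(-25), 221, [397.1, -304.3], 0.2), (np.int64(-10), 82, [397.1, -304.3], 0.19)]
```

Emit:
step_arm(
  moves=[
    [-1.4, -1.4, -30, 0, 0, 0],
    [-1.4, -1.4, -55, 0, 0, 0],
    [-1.4, -1.4, -70, 0, 0, 0],
    [-1.4, -1.4, -85, 0, 0, 0],
    [-1.4, -1.4, -98, 0, 0, 0],
    [-1.4, -1.4, -107, 0, 0, 0],
    [-1.4, -1.4, -108, 0, 0, 0],
    [-1.4, -1.4, -108, 0, 0, 0],
  ],
)

```text
time_s: 11.77
tcp_pos: [395.3, -306.8, 64.3]
orientation: [3.141, 0.0, -0.522]
wrist_force: [-0.4, -0.9, 0.1]
opening: 19.4
grip_force: 20.0
```

Emit:
step_arm(
  moves=[
    [0, 0, 0, 0, 0, 0],
    [0, 0, 0, 0, 0, 0],
    [0, 0, 0, 0, 0, 0],
    [0, 0, 40, 0, 0, 0],
    [0, 0, 80, 0, 0, 0],
    [0, 0, 108, 0, 0, 0],
    [0, 0, 108, 0, 0, 0],
    [0, 0, 108, 0, 0, 0],
    [0, 0, 108, 0, 0, 0],
  ],
  gripper=50,
)

```text
time_s: 12.52
tcp_pos: [394.6, -306.7, 172.1]
orientation: [-3.141, 0.0, -0.523]
wrist_force: [-0.9, 1.4, -0.6]
opening: 49.7
grip_force: 0.0
```

```bash
python3 caps.py
```

```text
[ 394.6 -306.7  172.1] [-3.141  0.    -0.523]
cap [320.  13.] 1136 514.2 -373.9 14.7 ztop 106.0
cap [320.  77.] 1490 475.1 -351.4 14.8 ztop 106.1
cap [623. 101.] 2351 352.0 -538.2 26.9 ztop 110.5
cap [320. 143.] 583 435.2 -328.6 10.0 ztop 106.0
cap [321. 200.] 561 396.6 -307.1 10.1 ztop 105.9
cap [321. 256.] 540 355.7 -282.7 10.2 ztop 105.9
```

Emit:
step_arm(
  moves=[
    [80, -45, 0, 0, 0, 0],
    [80, -45, 0, 0, 0, 0],
    [80, -45, 0, 0, 0, 0],
    [80, -45, 0, 0, 0, 0],
    [80, -45, 0, 0, 0, 0],
    [80, -45, -40, 0, 0, 0],
    [80, -45, -80, 0, 0, 0],
    [80, -45, -110, 0, 0, 0],
    [80, -45, -110, 0, 0, 0],
    [80, -45, -110, 0, 0, 0],
  ],
)

```text
time_s: 13.4
tcp_pos: [473.3, -351.4, 61.4]
orientation: [3.141, 0.004, -0.522]
wrist_force: [1.0, -0.4, 0.4]
opening: 49.9
grip_force: 0.0
```

Emit:
step_arm(
  moves=[
    [0, 0, 0, 0, 0, 0],
    [0, 0, 0, 0, 0, 0],
    [0, 0, 0, 0, 0, 0],
    [0, 0, 0, 0, 0, 0],
    [0, 0, 0, 0, 0, 0],
    [0, 0, 40, 0, 0, 0],
    [0, 0, 80, 0, 0, 0],
    [0, 0, 110, 0, 0, 0],
    [0, 0, 110, 0, 0, 0],
  ],
  gripper=20,
)

```text
time_s: 14.15
tcp_pos: [479.0, -354.5, 180.6]
orientation: [3.141, -0.015, -0.522]
wrist_force: [1.2, -0.1, 1.1]
opening: 29.5
grip_force: 20.0
```

Emit:
step_arm(
  moves=[
    [-28, 362, 0, 0, 0, -0.958],
    [-28, 362, 0, 0, 0, -0.958],
    [-28, 362, 0, 0, 0, -0.958],
    [-28, 362, 0, 0, 0, -0.958],
    [-28, 362, 0, 0, 0, -0.958],
    [-28, 362, 0, 0, 0, -0.958],
    [-28, 362, 0, 0, 0, -0.958],
    [-28, 362, 0, 0, 0, -0.958],
    [-28, 362, 0, 0, 0, -0.958],
    [-28, 362, 0, 0, 0, -0.958],
  ],
)

```text
time_s: 14.98
tcp_pos: [446.4, 12.3, 172.5]
orientation: [-3.141, 0.001, -1.483]
wrist_force: [1.1, 0.3, -1.2]
opening: 29.5
grip_force: 20.0
```

Emit:
step_arm(
  moves=[
    [0, 0, 0, 0, 0, 0],
    [0, 0, 0, 0, 0, 0],
    [0, 0, 0, 0, 0, 0],
    [0, 0, 0, 0, 0, 0],
  ],
)

```text
time_s: 15.32
tcp_pos: [447.0, 9.2, 172.1]
orientation: [3.141, -0.0, -1.482]
wrist_force: [0.2, 0.0, -1.6]
opening: 29.6
grip_force: 20.0
```

```bash
python3 look.py 15
```

```text
[447.    9.2 172.1] [447.    9.  172.2] [ 3.141 -0.    -1.482] 29.565651359336865
[(np.int64(-25), 334, [446.6, 9.4], 0.23), (np.int64(-10), 124, [446.6, 9.7], 0.22)]
((449.6, -12.6, 190.1, 110.3, -84.79), [[455.9, -81.3], [451.7, -35.5], [447.5, 10.3], [443.3, 56.1]])
```

Emit:
step_arm(
  moves=[
    [0.9, 0.8, -30, 0, 0, 0],
    [0.9, 0.8, -50, 0, 0, 0],
    [0.9, 0.8, -60, 0, 0, 0],
    [0.9, 0.8, -68, 0, 0, 0],
    [0.9, 0.8, -76, 0, 0, 0],
    [0.9, 0.8, -82, 0, 0, 0],
    [0.9, 0.8, -82, 0, 0, 0],
  ],
)

```text
time_s: 15.95
tcp_pos: [447.5, 10.2, 89.4]
orientation: [3.14, -0.0, -1.482]
wrist_force: [-0.0, -0.7, -1.7]
opening: 29.4
grip_force: 20.0
```

Emit:
step_arm(
  moves=[
    [0, 0, -10, 0, 0, 0],
    [0, 0, -20, 0, 0, 0],
    [0, 0, -27, 0, 0, 0],
    [0, 0, -27, 0, 0, 0],
    [0, 0, -27, 0, 0, 0],
  ],
)

```text
time_s: 16.37
tcp_pos: [448.4, 10.8, 63.6]
orientation: [-3.141, 0.0, -1.481]
wrist_force: [-0.0, 0.1, 0.1]
opening: 29.0
grip_force: 20.0
```

Emit:
step_arm(
  moves=[
    [0, 0, 0, 0, 0, 0],
    [0, 0, 0, 0, 0, 0],
    [0, 0, 0, 0, 0, 0],
    [0, 0, 40, 0, 0, 0],
    [0, 0, 80, 0, 0, 0],
    [0, 0, 110, 0, 0, 0],
    [0, 0, 110, 0, 0, 0],
    [0, 0, 110, 0, 0, 0],
    [0, 0, 110, 0, 0, 0],
  ],
  gripper=50,
)

```text
time_s: 17.12
tcp_pos: [447.3, 10.7, 172.8]
orientation: [3.141, 0.0, -1.481]
wrist_force: [0.4, -0.2, 0.2]
opening: 49.8
grip_force: 0.0
```

```bash
python3 caps.py
```

```text
[447.3  10.7 172.8] [ 3.141  0.    -1.481]
cap [321. 201.] 1194 447.6 10.1 15.1 ztop 106.1
cap [320. 255.] 1116 443.9 55.7 15.0 ztop 106.0
```

Emit:
step_arm(
  moves=[
    [67, -384, 0, 0, 0, 0.958],
    [67, -384, 0, 0, 0, 0.958],
    [67, -384, 0, 0, 0, 0.958],
    [67, -384, 0, 0, 0, 0.958],
    [67, -384, 0, 0, 0, 0.958],
    [67, -384, 0, 0, 0, 0.958],
    [67, -384, 0, 0, 0, 0.958],
    [67, -384, 0, 0, 0, 0.958],
    [67, -384, 0, 0, 0, 0.958],
    [67, -384, 0, 0, 0, 0.958],
  ],
)

```text
time_s: 18.0
tcp_pos: [511.0, -355.7, 171.0]
orientation: [3.141, 0.004, -0.519]
wrist_force: [2.2, 0.8, -0.3]
opening: 50.1
grip_force: 0.0
```

Emit:
step_arm(
  moves=[
    [0, 0, 0, 0, 0, 0],
    [0, 0, 0, 0, 0, 0],
    [0, 0, 0, 0, 0, 0],
    [0, 0, 0, 0, 0, 0],
  ],
)

```text
time_s: 18.33
tcp_pos: [511.4, -353.1, 172.3]
orientation: [3.141, 0.002, -0.522]
wrist_force: [1.1, 0.3, -0.8]
opening: 50.0
grip_force: 0.0
```

```bash
python3 caps.py
```

```text
[ 511.4 -353.1  172.3] [ 3.141e+00  2.000e-03 -5.220e-01]
cap [345. 124.] 1344 555.0 -397.1 14.8 ztop 106.0
cap [344. 185.] 1230 515.3 -374.4 14.9 ztop 106.0
cap [617. 241.] 1356 355.7 -542.7 27.0 ztop 110.4
cap [341. 281.] 126 438.0 -330.3 9.1 ztop 104.1
cap [342. 335.] 500 397.0 -307.2 10.3 ztop 105.9
```

Emit:
step_arm(
  moves=[
    [3.5, -21, 0, 0, 0, 0],
    [3.5, -21, 0, 0, 0, 0],
    [3.5, -21, 0, 0, 0, 0],
    [3.5, -21, -40, 0, 0, 0],
    [3.5, -21, -80, 0, 0, 0],
    [3.5, -21, -110, 0, 0, 0],
    [3.5, -21, -110, 0, 0, 0],
    [3.5, -21, -110, 0, 0, 0],
  ],
)

```text
time_s: 19.05
tcp_pos: [514.7, -374.1, 62.6]
orientation: [3.141, 0.003, -0.521]
wrist_force: [1.2, 0.4, 1.5]
opening: 50.2
grip_force: 0.0
```

Emit:
step_arm(
  moves=[
    [0, 0, 0, 0, 0, 0],
    [0, 0, 0, 0, 0, 0],
    [0, 0, 0, 0, 0, 0],
    [0, 0, 0, 0, 0, 0],
    [0, 0, 0, 0, 0, 0],
    [0, 0, 40, 0, 0, 0],
    [0, 0, 80, 0, 0, 0],
    [0, 0, 110, 0, 0, 0],
    [0, 0, 110, 0, 0, 0],
  ],
  gripper=20,
)

```text
time_s: 19.8
tcp_pos: [519.1, -377.8, 182.1]
orientation: [3.141, -0.016, -0.522]
wrist_force: [0.4, -0.1, 0.8]
opening: 29.2
grip_force: 20.0
```

Emit:
step_arm(
  moves=[
    [-63.5, 339, 0, 0, 0, -0.958],
    [-63.5, 339, 0, 0, 0, -0.958],
    [-63.5, 339, 0, 0, 0, -0.958],
    [-63.5, 339, 0, 0, 0, -0.958],
    [-63.5, 339, 0, 0, 0, -0.958],
    [-63.5, 339, 0, 0, 0, -0.958],
    [-63.5, 339, 0, 0, 0, -0.958],
    [-63.5, 339, 0, 0, 0, -0.958],
    [-63.5, 339, 0, 0, 0, -0.958],
    [-63.5, 339, 0, 0, 0, -0.958],
  ],
)

```text
time_s: 20.63
tcp_pos: [450.6, -31.2, 173.6]
orientation: [-3.141, 0.002, -1.476]
wrist_force: [-0.9, -0.3, -0.9]
opening: 29.4
grip_force: 20.0
```

Emit:
step_arm(
  moves=[
    [0, 0, 0, 0, 0, 0],
    [0, 0, 0, 0, 0, 0],
    [0, 0, 0, 0, 0, 0],
    [0, 0, 0, 0, 0, 0],
  ],
)

```text
time_s: 20.97
tcp_pos: [451.9, -37.4, 173.1]
orientation: [3.141, -0.0, -1.483]
wrist_force: [-0.4, 0.3, -1.0]
opening: 29.3
grip_force: 20.0
```

```bash
python3 look.py 15
```

```text
[451.9 -37.4 173.1] [451.9 -37.3 173.1] [ 3.141 -0.    -1.483] 29.297738220418243
[(np.int64(-25), 322, [451.4, -36.5], 0.24), (np.int64(-10), 126, [451.4, -36.3], 0.23)]
((451.8, -35.3, 144.1, 110.3, -84.82), [[458.0, -104.0], [453.9, -58.2], [449.7, -12.4], [445.6, 33.4]])
```

Emit:
step_arm(
  moves=[
    [0.3, 1, -30, 0, 0, 0],
    [0.3, 1, -50, 0, 0, 0],
    [0.3, 1, -60, 0, 0, 0],
    [0.3, 1, -68, 0, 0, 0],
    [0.3, 1, -76, 0, 0, 0],
    [0.3, 1, -82, 0, 0, 0],
    [0.3, 1, -82, 0, 0, 0],
  ],
)

```text
time_s: 21.6
tcp_pos: [451.6, -35.6, 90.3]
orientation: [3.14, -0.0, -1.482]
wrist_force: [-0.9, 0.7, -0.3]
opening: 29.1
grip_force: 20.0
```

Emit:
step_arm(
  moves=[
    [0, 0, -10, 0, 0, 0],
    [0, 0, -20, 0, 0, 0],
    [0, 0, -27, 0, 0, 0],
    [0, 0, -27, 0, 0, 0],
    [0, 0, -27, 0, 0, 0],
  ],
)

```text
time_s: 22.02
tcp_pos: [452.6, -35.1, 64.6]
orientation: [-3.141, 0.0, -1.481]
wrist_force: [0.6, 0.1, -0.9]
opening: 29.3
grip_force: 20.0
```

Emit:
step_arm(
  moves=[
    [0, 0, 0, 0, 0, 0],
    [0, 0, 0, 0, 0, 0],
    [0, 0, 0, 0, 0, 0],
    [0, 0, 40, 0, 0, 0],
    [0, 0, 80, 0, 0, 0],
    [0, 0, 110, 0, 0, 0],
    [0, 0, 110, 0, 0, 0],
    [0, 0, 110, 0, 0, 0],
    [0, 0, 110, 0, 0, 0],
  ],
  gripper=50,
)

```text
time_s: 22.77
tcp_pos: [451.5, -35.1, 173.8]
orientation: [3.141, 0.001, -1.481]
wrist_force: [-0.6, -0.3, -0.1]
opening: 49.9
grip_force: 0.0
```

```bash
python3 caps.py
```

```text
[451.5 -35.1 173.8] [ 3.141e+00  1.000e-03 -1.481e+00]
cap [321. 201.] 1189 451.5 -35.7 15.0 ztop 106.0
cap [321. 254.] 1111 447.4 9.9 15.2 ztop 106.0
cap [320. 319.] 87 442.8 66.0 9.8 ztop 106.0
```

Emit:
step_arm(
  moves=[
    [102, -361, 0, 0, 0, 0.958],
    [102, -361, 0, 0, 0, 0.958],
    [102, -361, 0, 0, 0, 0.958],
    [102, -361, 0, 0, 0, 0.958],
    [102, -361, 0, 0, 0, 0.958],
    [102, -361, 0, 0, 0, 0.958],
    [102, -361, 0, 0, 0, 0.958],
    [102, -361, 0, 0, 0, 0.958],
    [102, -361, 0, 0, 0, 0.958],
    [102, -361, 0, 0, 0, 0.958],
  ],
)

```text
time_s: 23.65
tcp_pos: [553.6, -398.5, 171.4]
orientation: [3.141, 0.004, -0.522]
wrist_force: [0.8, -0.5, 0.7]
opening: 50.2
grip_force: 0.0
```

Emit:
step_arm(
  moves=[
    [0, 0, 0, 0, 0, 0],
    [0, 0, 0, 0, 0, 0],
    [0, 0, 0, 0, 0, 0],
    [0, 0, 0, 0, 0, 0],
  ],
)

```text
time_s: 23.98
tcp_pos: [553.7, -394.9, 173.5]
orientation: [3.142, 0.002, -0.522]
wrist_force: [-0.6, -0.6, -0.4]
opening: 49.7
grip_force: 0.0
```

```bash
python3 caps.py
```

```text
[ 553.7 -394.9  173.5] [ 3.142e+00  2.000e-03 -5.220e-01]
cap [324. 199.] 1193 555.1 -397.1 15.1 ztop 106.0
cap [574. 330.] 145 349.7 -526.1 14.0 ztop 110.8
cap [324. 342.] 311 437.4 -329.7 9.5 ztop 105.7
```

Shift (1.4,-2.2), grip, then carry to the pocket at (455.8,-81).

Emit:
step_arm(
  moves=[
    [1.4, -2.2, 0, 0, 0, 0],
    [1.4, -2.2, -40, 0, 0, 0],
    [1.4, -2.2, -80, 0, 0, 0],
    [1.4, -2.2, -111, 0, 0, 0],
    [1.4, -2.2, -111, 0, 0, 0],
    [1.4, -2.2, -111, 0, 0, 0],
  ],
)

```text
time_s: 24.53
tcp_pos: [555.0, -397.6, 62.5]
orientation: [3.141, 0.003, -0.521]
wrist_force: [1.2, 0.5, 0.5]
opening: 49.8
grip_force: 0.0
```

Emit:
step_arm(
  moves=[
    [0, 0, 0, 0, 0, 0],
    [0, 0, 0, 0, 0, 0],
    [0, 0, 0, 0, 0, 0],
    [0, 0, 0, 0, 0, 0],
    [0, 0, 0, 0, 0, 0],
    [0, 0, 40, 0, 0, 0],
    [0, 0, 80, 0, 0, 0],
    [0, 0, 110, 0, 0, 0],
    [0, 0, 110, 0, 0, 0],
  ],
  gripper=20,
)

```text
time_s: 25.28
tcp_pos: [559.2, -401.0, 182.7]
orientation: [3.141, -0.016, -0.522]
wrist_force: [0.1, -0.2, 0.3]
opening: 29.2
grip_force: 20.0
```

Emit:
step_arm(
  moves=[
    [-99.5, 316, 0, 0, 0, -0.958],
    [-99.5, 316, 0, 0, 0, -0.958],
    [-99.5, 316, 0, 0, 0, -0.958],
    [-99.5, 316, 0, 0, 0, -0.958],
    [-99.5, 316, 0, 0, 0, -0.958],
    [-99.5, 316, 0, 0, 0, -0.958],
    [-99.5, 316, 0, 0, 0, -0.958],
    [-99.5, 316, 0, 0, 0, -0.958],
    [-99.5, 316, 0, 0, 0, -0.958],
    [-99.5, 316, 0, 0, 0, -0.958],
  ],
)

```text
time_s: 26.12
tcp_pos: [454.6, -79.8, 173.7]
orientation: [-3.141, 0.001, -1.478]
wrist_force: [-0.1, -0.5, -1.0]
opening: 29.2
grip_force: 20.0
```

Emit:
step_arm(
  moves=[
    [0, 0, 0, 0, 0, 0],
    [0, 0, 0, 0, 0, 0],
    [0, 0, 0, 0, 0, 0],
    [0, 0, 0, 0, 0, 0],
  ],
)

```text
time_s: 26.45
tcp_pos: [456.2, -83.2, 173.1]
orientation: [3.141, -0.0, -1.482]
wrist_force: [0.3, -0.2, -0.7]
opening: 29.0
grip_force: 20.0
```

```bash
python3 look.py 15
```

```text
[456.2 -83.2 173.1] [456.2 -83.1 173. ] [ 3.141 -0.    -1.482] 29.02172871645568
[(np.int64(-25), 331, [455.8, -81.8], 0.23), (np.int64(-10), 127, [455.8, -81.6], 0.21)]
((453.7, -58.2, 110.2, 98.6, 5.06), [[385.0, -64.3], [430.8, -60.2], [476.6, -56.2], [522.4, -52.1]])
```

Emit:
step_arm(
  moves=[
    [0, 0.4, -30, 0, 0, 0],
    [0, 0.4, -50, 0, 0, 0],
    [0, 0.4, -60, 0, 0, 0],
    [0, 0.4, -68, 0, 0, 0],
    [0, 0.4, -76, 0, 0, 0],
    [0, 0.4, -82, 0, 0, 0],
    [0, 0.4, -82, 0, 0, 0],
  ],
)

```text
time_s: 27.08
tcp_pos: [455.5, -82.2, 90.3]
orientation: [3.14, 0.0, -1.481]
wrist_force: [-0.3, -0.7, -1.1]
opening: 29.4
grip_force: 20.0
```

Emit:
step_arm(
  moves=[
    [0, 0, -10, 0, 0, 0],
    [0, 0, -20, 0, 0, 0],
    [0, 0, -27, 0, 0, 0],
    [0, 0, -27, 0, 0, 0],
    [0, 0, -27, 0, 0, 0],
  ],
)

```text
time_s: 27.5
tcp_pos: [456.8, -82.0, 64.7]
orientation: [-3.14, -0.0, -1.481]
wrist_force: [0.8, 0.2, -0.2]
opening: 29.3
grip_force: 20.0
```

Emit:
step_arm(
  moves=[
    [0, 0, 0, 0, 0, 0],
    [0, 0, 0, 0, 0, 0],
    [0, 0, 0, 0, 0, 0],
    [0, 0, 40, 0, 0, 0],
    [0, 0, 80, 0, 0, 0],
    [0, 0, 120, 0, 0, 0],
    [0, 0, 130, 0, 0, 0],
    [0, 0, 130, 0, 0, 0],
    [0, 0, 130, 0, 0, 0],
  ],
  gripper=50,
)

```text
time_s: 28.25
tcp_pos: [455.9, -81.8, 194.6]
orientation: [-3.14, 0.001, -1.481]
wrist_force: [-0.9, 0.5, -0.3]
opening: 49.8
grip_force: 0.0
```

Emit:
step_arm(
  moves=[
    [6, -65, 0, 0.1, 0, 0],
    [6, -65, 0, 0.2, 0, 0],
    [6, -65, 0, 0.2, 0, 0],
    [6, -65, 0, 0.2, 0, 0],
    [6, -65, 0, 0.2, 0, 0],
  ],
  gripper=70,
)

```text
time_s: 28.67
tcp_pos: [460.7, -148.0, 192.2]
orientation: [-3.128, 0.2, -1.483]
wrist_force: [-0.3, 0.7, 0.1]
opening: 68.3
grip_force: 0.0
```

```bash
cat > top.py <<'E'
import sys
from m import *
s=arm.get_state(); print(s["time_s"],s["tcp_pos"].round(1),s["orientation"].round(3))
for n in("top","scene"):
    im,d,K,P=grab(n); save(im,sys.argv[1]+n+".png"); c=cloud(d,K,P); z=c[...,2]
    try:
        m=rect(c,42,56,(330,560,-140,360)); print(n,"rack",fit(c[m]),m.sum())
    except Exception as e: print(e)
    m=(z>97)&(z<113)&(c[...,0]>300)&(c[...,0]<650)&(c[...,1]>-420)&(c[...,1]<350)
    k,l,st,ce=cv2.connectedComponentsWithStats(m.astype(np.uint8))
    for i in range(1,k):
        if 20<st[i,4]<300: (x,y),r=cv2.minEnclosingCircle(c[l==i][:,:2].astype(np.float32)); print(" cap",st[i,4],round(x,1),round(y,1),round(r,1),np.nanpercentile(z[l==i],90).round(1))
    hsv=cv2.cvtColor(im,cv2.COLOR_RGB2HSV)
    m=(z>66)&(z<88)&((hsv[...,0]<8)|(hsv[...,0]>172))&(hsv[...,1]>120)&(c[...,0]>450)&(c[...,0]<730)&(c[...,1]>-330)&(c[...,1]<380)
    k,l,st,ce=cv2.connectedComponentsWithStats(m.astype(np.uint8))
    for i in range(1,k):
        if st[i,4]>150: (x,y),r=cv2.minEnclosingCircle(c[l==i][:,:2].astype(np.float32)); print(" jar",st[i,4],round(x,1),round(y,1),round(r,1))
E
python3 top.py a
```

```text
28.6667 [ 460.7 -148.   192.2] [-3.128  0.2   -1.483]
top rack (446.4, 21.6, 117.1, 110.2, -85.05) 1212
 cap 108 443.9 53.8 14.8 106.9
 cap 106 447.6 8.0 14.9 107.1
 cap 55 433.9 -329.1 9.9 107.2
 cap 55 396.2 -308.0 10.0 107.1
 cap 53 355.8 -283.8 10.3 107.0
scene rack (450.4, -11.2, 191.5, 114.3, -85.28) 1438
 cap 29 356.6 -280.9 9.7 105.4
 cap 33 397.1 -305.3 10.5 105.9
 cap 35 436.6 -327.4 11.6 106.0
 cap 91 457.3 -81.2 16.6 106.5
 cap 90 452.4 -33.5 15.9 106.5
 cap 94 449.7 11.9 15.1 106.6
 cap 98 444.4 56.4 16.7 106.5
 jar 796 660.3 -231.9 48.5
```

View pics/ascene.png

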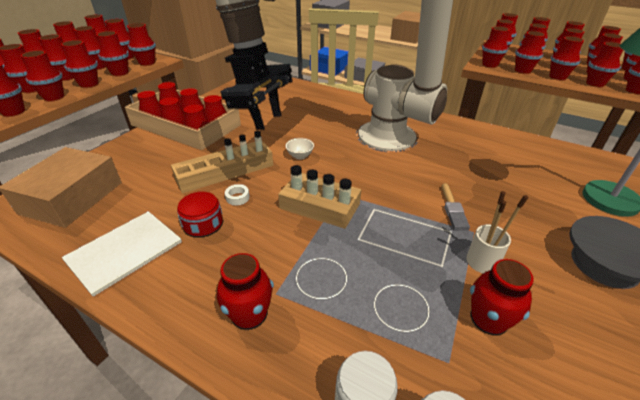

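The scene view shows four wide vials down in the rack (295–345, ~180), three slim vials in the stock (228–258, ~145) and the jar unmoved at (200,213). Next I'll lower and push the rack's end face.

Emit:
step_arm(
  moves=[
    [0, 0, -40, 0, 0, 0],
    [0, 0, -80, 0, 0, 0],
    [0, 0, -120, 0, 0, 0],
    [0, 0, -150, 0, 0, 0],
    [0, 0, -154, 0, 0, 0],
    [0, 0, -154, 0, 0, 0],
    [0, 0, -154, 0, 0, 0],
  ],
)

```text
time_s: 29.35
tcp_pos: [463.4, -146.3, 41.6]
orientation: [-3.121, 0.198, -1.476]
wrist_force: [-0.4, -0.2, 0.9]
opening: 70.2
grip_force: 0.0
```

Emit:
step_arm(
  moves=[
    [-0.7, 8, 0, 0, 0, 0],
    [-1.4, 16, 0, 0, 0, 0],
    [-2.1, 24, 0, 0, 0, 0],
    [-2.7, 30, 0, 0, 0, 0],
    [-3.2, 36, 0, 0, 0, 0],
    [-3.8, 42, 0, 0, 0, 0],
    [-4.3, 48, 0, 0, 0, 0],
    [-4.8, 54, 0, 0, 0, 0],
    [-5.4, 60, 0, 0, 0, 0],
    [-5.4, 60, 0, 0, 0, 0],
  ],
)

```text
time_s: 30.18
tcp_pos: [456.4, -86.0, 40.2]
orientation: [-3.124, 0.199, -1.478]
wrist_force: [-0.6, -0.1, 0.5]
opening: 70.3
grip_force: 0.0
```

```bash
python3 top.py b | grep -v jar
```

```text
30.1833 [456.4 -86.   40.2] [-3.124  0.199 -1.478]
top rack (452.2, 72.5, 87.4, 19.3, 0.51) 142
 cap 45 455.1 -79.8 14.2 107.2
 cap 53 434.5 -329.7 10.0 107.7
 cap 53 396.1 -308.2 9.8 107.8
 cap 52 355.2 -283.9 9.9 107.0
scene rack (450.1, -11.3, 191.2, 114.3, -85.12) 1419
 cap 28 357.5 -279.5 9.7 106.5
 cap 32 398.2 -305.7 10.6 105.9
 cap 36 437.9 -326.4 10.2 106.6
 cap 49 415.8 -100.0 12.2 112.2
 cap 91 457.6 -79.8 16.2 106.4
 cap 88 452.3 -33.9 15.6 106.7
 cap 47 499.7 -93.0 12.4 111.2
 cap 97 449.3 11.6 15.4 106.4
 cap 97 445.4 57.4 15.4 106.5
```

Run:
```python
import cv2
a=cv2.imread("pics/bscene.png")[90:240,210:400]; cv2.imwrite("pics/bcrop.png",cv2.resize(a,None,fx=4,fy=4,interpolation=cv2.INTER_CUBIC))
```

```text
(no output)
```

View pics/bcrop.png

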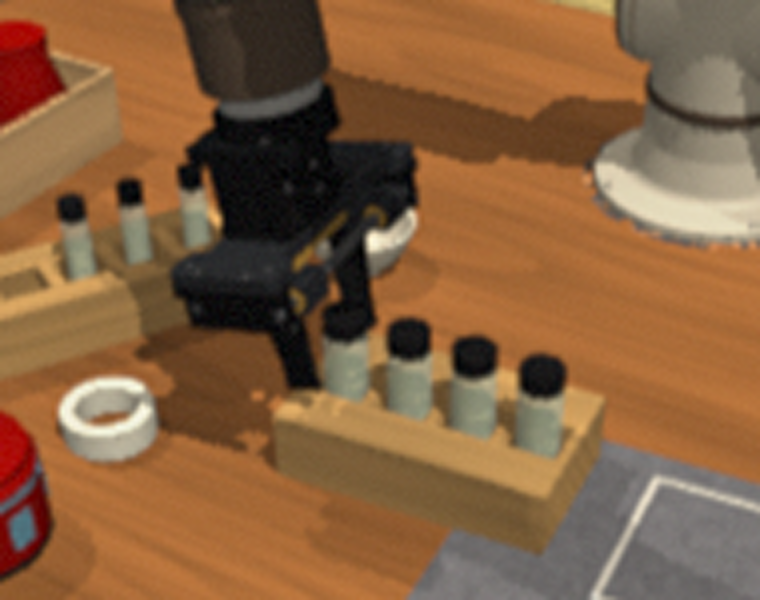

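The crop shows the fingertips at (315,385) above the rack's top. Open fingers ride higher than the TCP, so the rack hasn't moved. I'll back off, tilt more and go lower.

Emit:
step_arm(
  moves=[
    [3, -35, 0, 0, 0, 0],
    [6, -70, 0, 0, 0, 0],
    [6, -70, 0, 0.12, 0, 0],
    [6, -70, 0, 0.25, 0, 0],
    [6, -70, 0, 0.25, 0, 0],
    [6, -70, -10, 0.25, 0, 0],
    [6, -70, -20, 0.25, 0, 0],
    [6, -70, -20, 0.25, 0, 0],
    [6, -70, -20, 0.25, 0, 0],
    [6, -70, -20, 0.25, 0, 0],
  ],
  gripper=60,
)

```text
time_s: 31.12
tcp_pos: [462.5, -155.9, 20.4]
orientation: [-3.099, 0.448, -1.469]
wrist_force: [0.1, -0.0, 0.1]
opening: 59.7
grip_force: 0.0
```

Run:
```python
from m import *
s=arm.get_state(); print(s["tcp_pos"].round(1),s["orientation"].round(3),s["opening"])
im,d,K,P=grab("scene"); c=cloud(d,K,P)
q=c[(c[...,0]>380)&(c[...,0]<540)&(c[...,1]>-260)&(c[...,1]<-105)&(c[...,2]>8)]
for lo in range(10,120,10):
    a=q[(q[:,2]>lo)&(q[:,2]<lo+10)]; print(lo,len(a),(a.min(0).round(),a.max(0).round()) if len(a) else "")
```

```text
[ 462.5 -155.9   20.4] [-3.099  0.448 -1.469] 59.721303954929006
10 84 (array([ 381., -259.,   10.]), array([ 540., -193.,   20.]))
20 109 (array([ 380., -260.,   21.]), array([ 539., -193.,   30.]))
30 12 (array([ 381., -258.,   30.]), array([ 430., -173.,   40.]))
40 30 (array([ 381., -254.,   40.]), array([ 501., -158.,   50.]))
50 66 (array([ 387., -253.,   50.]), array([ 504., -106.,   60.]))
60 56 (array([ 421., -189.,   60.]), array([ 503., -157.,   70.]))
70 55 (array([ 422., -195.,   70.]), array([ 506., -162.,   80.]))
80 76 (array([ 415., -201.,   80.]), array([ 508., -166.,   90.]))
90 60 (array([ 416., -229.,   90.]), array([ 509., -171.,  100.]))
100 53 (array([ 405., -223.,  100.]), array([ 510., -176.,  110.]))
110 29 (array([ 380., -220.,  110.]), array([ 516., -173.,  120.]))
```

Emit:
step_arm(
  moves=[
    [0, 0, -6, 0, 0, 0],
    [0, 0, -12, 0, 0, 0],
    [-0.9, 10, -12, 0, 0, 0],
    [-1.8, 20, -12, 0, 0, 0],
    [-2.7, 30, -12, 0, 0, 0],
    [-3.4, 38, -12, 0, 0, 0],
    [-4, 46, -12, 0, 0, 0],
    [-4.7, 54, -12, 0, 0, 0],
    [-5.4, 62, -12, 0, 0, 0],
    [-6.1, 70, -12, 0, 0, 0],
  ],
)

```text
time_s: 32.0
tcp_pos: [457.6, -88.0, 8.5]
orientation: [-3.095, 0.444, -1.469]
wrist_force: [1.2, -5.3, 0.6]
opening: 60.2
grip_force: 2.5
```

```bash
python3 top.py c | grep -v jar
```

```text
32.0 [457.6 -88.    8.5] [-3.095  0.444 -1.469]
top rack (449.6, 5.3, 187.3, 110.6, -85.54) 1932
 cap 64 455.1 -65.1 14.4 107.1
 cap 105 451.3 -19.6 14.9 107.2
 cap 106 444.5 72.4 14.6 106.7
 cap 106 447.4 26.1 14.7 107.4
 cap 44 433.8 -329.6 10.2 107.9
 cap 53 396.6 -308.2 10.5 107.1
 cap 52 355.5 -283.4 10.0 107.0
scene rack (451.0, -5.1, 218.8, 113.3, -85.66) 1474
 cap 34 396.2 -303.4 11.5 105.9
 cap 37 434.9 -325.7 10.9 106.1
 cap 21 422.4 -131.2 10.5 111.6
 cap 88 456.3 -58.0 16.4 106.8
 cap 93 452.2 -11.4 15.4 106.9
 cap 91 546.8 -128.9 35.5 112.1
 cap 99 448.5 32.8 16.3 106.5
 cap 101 445.5 78.9 15.3 106.7
```

Emit:
step_arm(
  moves=[
    [-0.7, 8, 0, 0, 0, 0],
    [-1.4, 16, 0, 0, 0, 0],
    [-2.1, 24, 0, 0, 0, 0],
    [-2.8, 32, 0, 0, 0, 0],
    [-3.6, 40, 0, 0, 0, 0],
    [-4.3, 48, 0, 0, 0, 0],
    [-5, 56, 0, 0, 0, 0],
    [-5.7, 64, 0, 0, 0, 0],
    [-6.4, 72, 0, 0, 0, 0],
    [-7.1, 80, 0, 0, 0, 0],
  ],
)

```text
time_s: 32.93
tcp_pos: [450.5, -8.2, 8.5]
orientation: [-3.096, 0.445, -1.47]
wrist_force: [1.4, -4.9, 0.6]
opening: 59.7
grip_force: 2.9
```

Emit:
step_arm(
  moves=[
    [-0.7, 8, 0, 0, 0, 0],
    [-1.4, 16, 0, 0, 0, 0],
    [-2.1, 24, 0, 0, 0, 0],
    [-2.8, 32, 0, 0, 0, 0],
    [-3.6, 40, 0, 0, 0, 0],
    [-4.3, 48, 0, 0, 0, 0],
    [-5, 56, 0, 0, 0, 0],
    [-5.7, 64, 0, 0, 0, 0],
    [-6.4, 72, 0, 0, 0, 0],
    [-7.1, 80, 0, 0, 0, 0],
  ],
)

```text
time_s: 33.77
tcp_pos: [443.1, 72.0, 8.5]
orientation: [-3.096, 0.446, -1.47]
wrist_force: [1.3, -6.4, 1.9]
opening: 60.1
grip_force: 3.2
```

Emit:
step_arm(
  moves=[
    [-0.5, 6, 0, 0, 0, 0],
    [-1, 11, 0, 0, 0, 0],
    [-1.3, 15, 0, 0, 0, 0],
    [-1.3, 15, 0, 0, 0, 0],
    [-1.3, 15, 0, 0, 0, 0],
  ],
)

```text
time_s: 34.18
tcp_pos: [441.5, 87.7, 8.5]
orientation: [-3.097, 0.447, -1.47]
wrist_force: [1.5, -3.6, 1.8]
opening: 59.9
grip_force: 1.7
```

```bash
python3 top.py d
python3 - <<'E'
from h import *
for n in("top","scene"):
    im,d,K,P=grab(n); c=cloud(d,K,P); hsv=cv2.cvtColor(im,cv2.COLOR_RGB2HSV)
    m=(hsv[...,1]<45)&(hsv[...,2]>60)&(abs(c[...,2])<8)&(c[...,0]>330)&(c[...,0]<760)&(c[...,1]>0)&(c[...,1]<420)
    k,l,s,_=cv2.connectedComponentsWithStats(m.astype(np.uint8)); i=1+np.argmax(s[1:,4]); v,u=np.nonzero(l==i); p=ray(np.c_[u,v],1,K,P)
    print(n,cv2.minAreaRect(p[:,:2].astype(np.float32)))
E
```

```text
34.1833 [441.5  87.7   8.5] [-3.097  0.447 -1.47 ]
top rack (430.3, 224.1, 110.7, 101.4, 3.91) 1019
 cap 108 429.1 247.7 14.7 106.8
 cap 110 431.2 202.1 15.1 107.1
 cap 51 434.5 -329.5 9.7 107.6
 cap 51 393.2 16.9 14.9 111.3
 cap 55 396.3 -308.5 10.2 107.8
 cap 53 355.3 -283.9 10.1 107.1
 jar 876 658.5 -236.1 48.1
scene rack (436.0, 167.3, 220.5, 113.2, -84.95) 1794
 cap 31 357.7 -280.1 9.8 106.3
 cap 33 396.8 -304.7 11.0 105.9
 cap 36 436.2 -326.8 10.8 106.3
 cap 105 440.6 113.4 16.3 106.9
 cap 112 436.3 159.0 15.7 106.8
 cap 101 529.5 40.5 31.3 111.6
 cap 112 432.5 205.4 15.9 106.9
 cap 118 430.5 251.0 15.4 106.9
 jar 791 661.0 -233.6 47.8
top ((544.4874267578125, 210.36349487304688), (368.9876403808594, 361.8987121582031), 4.881224632263184)
scene ((542.2200927734375, 211.83729553222656), (371.8505859375, 358.58099365234375), 5.031379222869873)
```

Emit:
step_arm(
  moves=[
    [-0.6, 7, 0, 0, 0, 0],
    [-1.2, 14, 0, 0, 0, 0],
    [-1.9, 21, 0, 0, 0, 0],
    [-2.5, 28, 0, 0, 0, 0],
    [-3, 34, 0, 0, 0, 0],
    [-3.4, 39, 0, 0, 0, 0],
    [-3.8, 43, 0, 0, 0, 0],
    [-3.9, 44, 0, 0, 0, 0],
    [-3.9, 44, 0, 0, 0, 0],
  ],
)

```text
time_s: 35.13
tcp_pos: [437.2, 131.5, 8.4]
orientation: [-3.098, 0.447, -1.47]
wrist_force: [1.2, -5.4, 3.8]
opening: 60.1
grip_force: 2.8
```

Emit:
step_arm(
  moves=[
    [0.5, -10, 0, 0, 0, 0],
    [2, -40, 0, 0, 0, 0],
    [2, -60, 40, 0, 0, 0],
    [-20, -80, 80, -0.12, 0, 0],
    [-40, -90, 120, -0.25, 0, 0],
    [-60, -90, 160, -0.37, 0, 0],
    [-60, -90, 180, -0.45, 0, 0],
    [-60, -90, 180, -0.45, 0, 0],
    [-60, -90, 180, -0.45, 0, 0],
  ],
)

```text
time_s: 35.88
tcp_pos: [377.6, 43.4, 192.7]
orientation: [-3.134, 0.001, -1.476]
wrist_force: [0.7, 0.3, -0.4]
opening: 59.9
grip_force: 0.0
```

```bash
python3 top.py e
```

```text
35.8833 [377.6  43.4 192.7] [-3.134e+00  1.000e-03 -1.476e+00]
top rack (431.2, 226.6, 183.0, 108.1, -85.27) 1205
 cap 113 427.7 245.0 14.7 106.7
 cap 107 431.5 200.2 14.8 106.7
 cap 114 424.7 291.5 15.0 107.1
 cap 52 435.2 -329.7 10.1 107.3
 cap 51 396.4 -308.8 10.1 107.4
 cap 53 355.3 -283.7 9.5 107.3
 jar 871 657.7 -236.4 47.7
scene rack (430.1, 226.0, 189.9, 114.5, -85.39) 1765
 cap 31 358.1 -279.4 9.6 106.2
 cap 34 398.2 -304.8 10.2 105.8
 cap 35 436.5 -327.0 12.0 106.0
 cap 107 436.3 157.4 15.5 106.6
 cap 116 432.8 203.9 15.9 106.7
 cap 120 429.0 249.8 16.4 106.8
 cap 122 424.8 294.9 16.5 106.9
 jar 797 661.4 -232.6 48.5
```

View pics/etop.png

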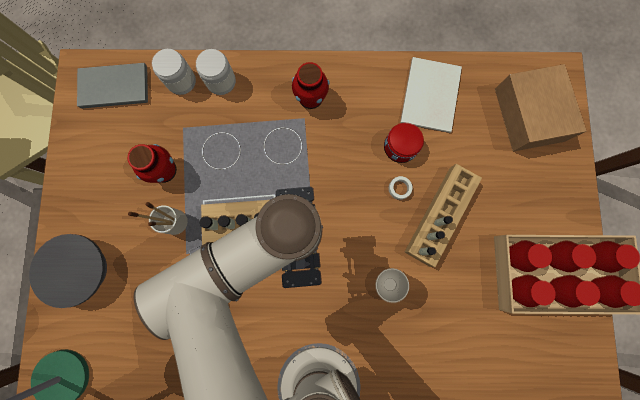

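The top view shows the rack over its rectangle, caps along (205–255, 220), about 11 mm short in +x. The jar is at (405,140) and the stock holds three slim vials. Next is a small side push.

Emit:
step_arm(
  moves=[
    [-37, 178, 0, 0, 0, 0.9],
    [-37, 178, 0, 0, 0, 0.9],
    [-37, 178, 0, 0, 0, 0.9],
    [-37, 178, 0, 0, 0, 0.9],
    [-37, 178, 0, 0, 0, 0.9],
    [-37, 178, 0, 0, 0, 0.9],
    [-37, 178, 0, 0, 0, 0.9],
    [-37, 178, 0, 0, 0, 0.9],
    [-37, 178, 0, 0, 0, 0.9],
  ],
)

```text
time_s: 36.73
tcp_pos: [339.8, 219.1, 186.8]
orientation: [3.138, 0.001, -0.584]
wrist_force: [-0.3, -0.2, -0.2]
opening: 59.9
grip_force: 0.0
```

Emit:
step_arm(
  moves=[
    [0, 0, 0, 0, 0, 0.665],
    [0, 0, 0, 0, 0, 0.665],
    [0, 0, 0, 0, 0, 0.665],
    [0, 0, 0, 0, 0, 0.665],
    [0, 0, 0, 0, 0, 0.665],
    [0, 0, 0, 0, 0, 0.665],
    [0, 0, 0, 0, 0, 0.665],
    [0, 0, 0, 0, 0, 0.665],
  ],
)

```text
time_s: 37.4
tcp_pos: [340.1, 219.3, 187.7]
orientation: [3.141, 0.001, 0.08]
wrist_force: [-0.0, 1.0, -0.9]
opening: 60.0
grip_force: 0.0
```

```bash
python3 top.py f | grep -v -e jar -e "cap 3" -e "cap 5"
python3 - <<'E'
from h import *
f=np.load("top0.npz"); im,d,K,P=[f[k] for k in("im","d","K","P")]
print(ray([(190,240),(203,262),(212,280),(224,305)],5,K,P).round())
E
```

```text
37.4 [340.1 219.3 187.7] [3.141e+00 1.000e-03 8.000e-02]
top rack (429.9, 223.1, 191.3, 110.1, -85.56) 1662
 cap 108 435.4 153.4 14.6 107.0
 cap 113 427.7 244.7 14.5 106.9
 cap 109 431.3 200.1 14.9 106.8
 cap 113 424.6 291.0 14.9 107.0
scene rack (430.4, 226.0, 189.9, 113.8, -85.41) 1759
 cap 104 436.4 158.0 15.3 106.8
 cap 116 433.3 204.0 16.0 106.7
 cap 117 428.6 249.1 16.2 107.0
 cap 122 425.1 295.5 15.6 106.8
[[382. 361.   5.]
 [322. 321.   5.]
 [273. 294.   5.]
 [207. 258.   5.]]
```

Emit:
step_arm(
  moves=[
    [0, 0, -40, 0, 0, 0],
    [0, 0, -80, 0, 0, 0],
    [0, 0, -120, 0, 0, 0],
    [0, 0, -160, 0, 0, 0],
    [0, 0, -173, 0, 0, 0],
    [0, 0, -173, 0, 0, 0],
    [10, 1, -173, 0, 0, 0],
    [20, 2, -173, 0, 0, 0],
    [24, 2, -173, 0, 0, 0],
    [24, 2, -173, 0, 0, 0],
  ],
)

```text
time_s: 38.33
tcp_pos: [366.0, 223.3, 16.6]
orientation: [-3.139, -0.003, 0.083]
wrist_force: [0.3, 0.8, 0.4]
opening: 59.8
grip_force: 0.0
```

Emit:
step_arm(
  moves=[
    [3, 0, 0, 0, 0, 0],
    [6, 0.5, 0, 0, 0, 0],
    [9, 1, 0, 0, 0, 0],
    [12, 1, 0, 0, 0, 0],
    [13, 1, 0, 0, 0, 0],
    [13, 1, 0, 0, 0, 0],
    [13, 1, 0, 0, 0, 0],
  ],
)

```text
time_s: 38.92
tcp_pos: [375.5, 221.7, 15.9]
orientation: [3.14, 0.003, 0.083]
wrist_force: [-6.0, 0.1, 5.3]
opening: 60.0
grip_force: 3.6
```

```bash
python3 top.py g | grep -v -e jar -e "cap 3" -e "cap 5"
```

```text
38.9167 [375.5 221.7  15.9] [3.14e+00 3.00e-03 8.30e-02]
top rack (441.8, 221.2, 189.8, 109.5, -85.38) 1211
 cap 110 442.9 199.4 15.1 106.9
 cap 109 447.1 152.6 14.9 107.4
 cap 88 440.0 244.2 14.8 106.9
scene rack (439.1, 224.5, 190.8, 118.8, -84.65) 1815
 cap 112 448.1 156.3 15.8 106.5
 cap 118 444.2 202.5 15.6 106.5
 cap 122 439.8 246.0 16.5 106.8
 cap 127 436.5 294.5 15.9 106.8
```

Emit:
step_arm(
  moves=[
    [-8, -1, 0, 0, 0, 0],
    [-28, -3, 0, 0, 0, 0],
    [-28, -3, 40, 0, 0, 0],
    [-28, -3, 80, 0, 0, 0],
    [-28, -3, 120, 0, 0, 0],
    [-28, -3, 160, 0, 0, 0],
    [-28, -3, 200, 0, 0, 0],
    [-28, -3, 220, 0, 0, 0],
    [-28, -3, 220, 0, 0, 0],
  ],
)

```text
time_s: 39.77
tcp_pos: [351.6, 222.4, 241.5]
orientation: [-3.132, -0.011, 0.085]
wrist_force: [0.1, 1.1, 0.3]
opening: 60.2
grip_force: 0.0
```

```bash
python3 top.py h | grep -v -e "cap 3" -e "cap 5"
python3 - <<'E'
from h import *
f=np.load("top0.npz"); im,d,K,P=[f[k] for k in("im","d","K","P")]; c=cloud(d,K,P); hsv=cv2.cvtColor(im,cv2.COLOR_RGB2HSV)
m=(hsv[...,2]>150)&(hsv[...,1]<60); k,l,s,_=cv2.connectedComponentsWithStats(m.astype(np.uint8)); i=l[80,430]; q=c[l==i]; print("slab z",np.nanmedian(q[:,2]),cv2.boxPoints(cv2.minAreaRect(q[:,:2].astype(np.float32))).round())
q=c[55:112,285:335].reshape(-1,3); 
for z0 in range(40,150,15):
    a=q[(q[:,2]>z0)&(q[:,2]<z0+15)]; print("fin",z0,len(a),a.min(0).round(),a.max(0).round())
w=((hsv[...,2]>105)&(hsv[...,1]<40)).astype(np.uint8)
g=cv2.cvtColor(im,cv2.COLOR_RGB2GRAY).astype(float); g-=cv2.GaussianBlur(g,(0,0),5)
for uv in((221,151),(283,146)):
    v,u=np.nonzero(g>18); r=np.hypot(u-uv[0],v-uv[1]); k=(r>15)&(r<24); p=ray(np.c_[u,v][k],1,K,P)
    from scipy.optimize import least_squares
    s=least_squares(lambda a:np.hypot(p[:,0]-a[0],p[:,1]-a[1])-a[2],[*p.mean(0)[:2],55],loss="soft_l1"); print("circle",s.x.round(1),k.sum())
E
```

```text
39.7667 [351.6 222.4 241.5] [-3.132 -0.011  0.085]
top rack (441.6, 222.1, 191.0, 110.7, -85.25) 1564
 cap 110 443.0 199.0 15.0 107.5
 cap 107 446.9 152.7 14.7 107.2
 cap 111 439.2 244.4 14.8 107.2
 cap 111 436.1 290.6 14.8 106.7
 jar 863 657.8 -235.4 47.6
scene rack (441.5, 224.9, 190.6, 114.3, -85.76) 1807
 cap 111 448.0 155.2 16.3 106.5
 cap 117 442.7 202.2 16.0 106.8
 cap 121 440.3 248.5 16.0 106.9
 cap 128 436.7 292.4 16.3 106.8
 jar 795 659.5 -232.4 47.8
slab z 12.139361676371891 [[ 700. -381.]
 [ 908. -425.]
 [ 939. -281.]
 [ 731. -237.]]
fin 40 22 [762. -12.  40.] [789.  59.  55.]
fin 55 22 [759. -15.  55.] [782.  55.  69.]
fin 70 134 [757. -25.  71.] [831.  78.  85.]
fin 85 175 [760. -22.  85.] [838.  77. 100.]
fin 100 275 [764. -17. 100.] [834.  73. 115.]
fin 115 59 [775.  -5. 115.] [801.  61. 130.]
fin 130 277 [775.  -5. 130.] [843.  61. 145.]
fin 145 278 [777.  -5. 145.] [841.  60. 150.]
circle [643.9 288.3  54.9] 104
circle [659.7 108.6  54.8] 98
```

Emit:
step_arm(
  moves=[
    [158, -265, 0, 0, 0, -0.77],
    [158, -265, 0, 0, 0, -0.77],
    [158, -265, 0, 0, 0, -0.77],
    [158, -265, 0, 0, 0, -0.77],
    [158, -265, 0, 0, 0, -0.77],
    [158, -265, 0, 0, 0, -0.77],
    [158, -265, 0, 0, 0, -0.77],
    [158, -265, 0, 0, 0, -0.77],
    [158, -265, 0, 0, 0, -0.77],
    [158, -265, 0, 0, 0, -0.77],
  ],
)

```text
time_s: 40.7
tcp_pos: [506.3, -45.8, 233.2]
orientation: [3.139, 0.003, -0.688]
wrist_force: [-0.0, 0.6, 0.0]
opening: 60.2
grip_force: 0.0
```

Emit:
step_arm(
  moves=[
    [158, -265, 0, 0, 0, -0.77],
    [158, -265, 0, 0, 0, -0.77],
    [158, -265, 0, 0, 0, -0.77],
    [158, -265, 0, 0, 0, -0.77],
    [158, -265, 0, 0, 0, -0.77],
    [158, -265, 0, 0, 0, -0.77],
    [158, -265, 0, 0, 0, -0.77],
    [158, -265, 0, 0, 0, -0.77],
    [158, -265, 0, 0, 0, -0.77],
    [158, -265, 0, 0, 0, -0.77],
  ],
)

```text
time_s: 41.53
tcp_pos: [665.0, -308.8, 233.3]
orientation: [3.139, 0.002, -1.455]
wrist_force: [-0.6, 0.7, 0.1]
opening: 59.8
grip_force: 0.0
```

Emit:
step_arm(
  moves=[
    [0, 0, 0, 0.1, 0.01, 0],
    [0, 0, 0, 0.25, 0.03, 0],
    [0, 0, 0, 0.25, 0.03, 0],
    [0, 0, 0, 0.25, 0.03, 0],
    [0, 0, 0, 0.25, 0.03, 0],
  ],
)

```text
time_s: 41.95
tcp_pos: [665.0, -308.4, 235.5]
orientation: [3.14, 0.251, -1.455]
wrist_force: [0.3, 1.3, -0.1]
opening: 59.8
grip_force: 0.0
```

```bash
python3 top.py i | grep -v cap
```

```text
41.95 [ 665.  -308.4  235.5] [ 3.14   0.251 -1.455]
top rack (441.6, 221.8, 189.9, 110.6, -85.21) 2131
 jar 595 660.3 -233.5 46.5
scene rack (441.0, 224.8, 190.1, 115.9, -85.42) 1808
 jar 795 660.1 -233.0 48.1
```

Emit:
step_arm(
  moves=[
    [2.5, 0, -40, 0, 0, 0],
    [2.5, 0, -80, 0, 0, 0],
    [2.5, 0, -120, 0, 0, 0],
    [2.5, 0, -160, 0, 0, 0],
    [2.5, 0, -200, 0, 0, 0],
    [2.5, 0, -223, 0, 0, 0],
    [2.5, 0, -223, 0, 0, 0],
    [2.5, 0, -223, 0, 0, 0],
  ],
)

```text
time_s: 42.72
tcp_pos: [667.2, -308.5, 11.9]
orientation: [3.138, 0.252, -1.454]
wrist_force: [0.3, -0.1, 0.8]
opening: 59.9
grip_force: 0.0
```

Emit:
step_arm(
  moves=[
    [-0.7, 6, 0, 0, 0, 0],
    [-1.4, 12, 0, 0, 0, 0],
    [-2.2, 18, 0, 0, 0, 0],
    [-2.9, 24, 0, 0, 0, 0],
    [-3.6, 30, 0, 0, 0, 0],
    [-4.3, 36, 0, 0, 0, 0],
    [-5.2, 43, 0, 0, 0, 0],
    [-6, 50, 0, 0, 0, 0],
    [-6.8, 57, 0, 0, 0, 0],
    [-7.7, 64, 0, 0, 0, 0],
  ],
)

```text
time_s: 43.55
tcp_pos: [660.4, -246.4, 13.1]
orientation: [-3.141, 0.25, -1.456]
wrist_force: [0.7, -4.9, 3.6]
opening: 60.1
grip_force: 2.6
```

```bash
python3 top.py j | grep -v -e cap
```

```text
43.55 [ 660.4 -246.4   13.1] [-3.141  0.25  -1.456]
top rack (440.5, 234.3, 165.4, 110.8, -85.32) 1798
scene rack (441.5, 224.8, 190.2, 113.8, -85.47) 1800
 jar 817 654.4 -205.1 51.6
```

Emit:
step_arm(
  moves=[
    [-1.2, 10, 0, 0, 0, 0],
    [-2.4, 20, 0, 0, 0, 0],
    [-3.6, 30, 0, 0, 0, 0],
    [-4.8, 40, 0, 0, 0, 0],
    [-6, 50, 0, 0, 0, 0],
    [-7.2, 60, 0, 0, 0, 0],
    [-8.4, 70, 0, 0, 0, 0],
    [-9.6, 80, 0, 0, 0, 0],
    [-10.8, 90, 0, 0, 0, 0],
    [-12, 100, 0, 0, 0, 0],
  ],
)

```text
time_s: 44.48
tcp_pos: [647.8, -145.0, 12.3]
orientation: [3.14, 0.252, -1.456]
wrist_force: [1.9, -5.0, 3.3]
opening: 60.2
grip_force: 2.6
```

Emit:
step_arm(
  moves=[
    [-1.2, 10, 0, 0, 0, 0],
    [-2.4, 20, 0, 0, 0, 0],
    [-3.6, 30, 0, 0, 0, 0],
    [-4.8, 40, 0, 0, 0, 0],
    [-6, 50, 0, 0, 0, 0],
    [-7.2, 60, 0, 0, 0, 0],
    [-8.4, 70, 0, 0, 0, 0],
    [-9.6, 79, 0, 0, 0, 0],
    [-10.6, 87, 0, 0, 0, 0],
    [-11.3, 94, 0, 0, 0, 0],
  ],
)

```text
time_s: 45.32
tcp_pos: [636.2, -51.0, 12.2]
orientation: [3.14, 0.252, -1.456]
wrist_force: [0.1, -5.2, 3.4]
opening: 60.0
grip_force: 2.7
```

Emit:
step_arm(
  moves=[
    [-0.7, 6, 0, 0, 0, 0],
    [-1.4, 12, 0, 0, 0, 0],
    [-2.2, 18, 0, 0, 0, 0],
    [-2.9, 24, 0, 0, 0, 0],
    [-3.6, 30, 0, 0, 0, 0],
    [-4.3, 36, 0, 0, 0, 0],
    [-4.7, 40, 0, 0, 0, 0],
    [-4.9, 42, 0, 0, 0, 0],
    [-4.9, 42, 0, 0, 0, 0],
  ],
)

```text
time_s: 46.07
tcp_pos: [631.4, -9.3, 12.2]
orientation: [3.14, 0.252, -1.456]
wrist_force: [1.0, -2.9, 3.0]
opening: 60.3
grip_force: 1.8
```

```bash
python3 top.py k | grep -v -e cap
```

```text
46.0667 [631.4  -9.3  12.2] [ 3.14   0.252 -1.456]
top rack (446.5, 243.0, 149.1, 96.5, -85.34) 1280
scene rack (442.2, 224.9, 190.1, 113.5, -85.32) 1804
 jar 1024 626.3 33.5 47.3
```

View pics/kscene.png

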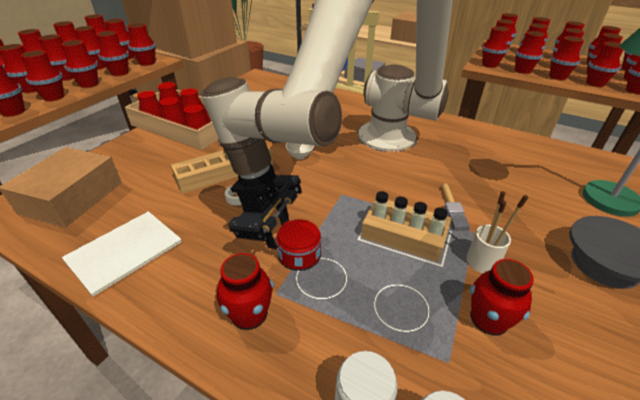

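The scene view shows the jar upright at (299,245), short of the near circle at (321,278), and the rack in its rectangle. I'll rotate the tool and push diagonally.

Emit:
step_arm(
  moves=[
    [1.5, -12, 0, 0, 0, 0],
    [3.6, -30, 0, 0, 0, 0],
    [-14, -28, 0, 0, 0, -0.12],
    [-31, -23, 0, 0, 0, -0.24],
    [-31, -20, 0, 0, 0, -0.36],
    [-31, -20, 0, 0, 0, -0.48],
    [-31, -20, 0, 0, 0, -0.511],
    [-31, -20, 0, 0, 0, -0.511],
    [-31, -20, 0, 0, 0, -0.511],
  ],
)

```text
time_s: 46.92
tcp_pos: [600.1, -29.9, 11.6]
orientation: [3.139, 0.252, -1.967]
wrist_force: [0.2, 0.0, -0.0]
opening: 60.0
grip_force: 0.0
```

Emit:
step_arm(
  moves=[
    [3, 7, 0, 0, 0, 0],
    [6, 14, 0, 0, 0, 0],
    [9, 21, 0, 0, 0, 0],
    [12, 28, 0, 0, 0, 0],
    [15, 36, 0, 0, 0, 0],
    [18, 44, 0, 0, 0, 0],
    [21, 52, 0, 0, 0, 0],
    [24, 59, 0, 0, 0, 0],
    [27, 65, 0, 0, 0, 0],
    [27, 65, 0, 0, 0, 0],
  ],
)

```text
time_s: 47.75
tcp_pos: [628.4, 36.7, 12.2]
orientation: [3.141, 0.253, -1.966]
wrist_force: [-0.3, -0.4, -1.6]
opening: 60.1
grip_force: 0.1
```

```bash
python3 top.py l | grep -v -e cap
```

```text
47.75 [628.4  36.7  12.2] [ 3.141  0.253 -1.966]
top rack (414.6, 279.5, 70.5, 66.0, -85.41) 421
 jar 222 622.6 66.8 30.0
scene rack (441.4, 225.0, 190.5, 115.4, -85.78) 1812
 jar 1138 645.6 79.0 48.4
```

Emit:
step_arm(
  moves=[
    [2.5, 6, 0, 0, 0, 0],
    [5, 12, 0, 0, 0, 0],
    [7.5, 18, 0, 0, 0, 0],
    [9.5, 24, 0, 0, 0, 0],
    [11.5, 29, 0, 0, 0, 0],
    [13, 33, 0, 0, 0, 0],
    [13, 33, 0, 0, 0, 0],
    [13, 33, 0, 0, 0, 0],
  ],
)

```text
time_s: 48.52
tcp_pos: [641.2, 68.9, 12.4]
orientation: [3.141, 0.253, -1.967]
wrist_force: [-0.4, 0.2, -0.7]
opening: 59.9
grip_force: 0.2
```

Emit:
step_arm(
  moves=[
    [-4, -10, 0, 0, 0, 0],
    [-14, -36, 0, 0, 0, 0],
    [-18, -46, 30, 0, 0, 0],
    [-18, -46, 70, -0.1, 0.05, 0],
    [-18, -46, 110, -0.2, 0.1, 0],
    [-28, -66, 150, -0.2, 0.1, 0],
    [-40, -100, 190, -0.2, 0.1, 0],
    [-40, -130, 200, -0.2, 0.1, 0],
    [-40, -170, 200, -0.2, 0.1, 0],
    [-40, -200, 200, -0.2, 0.1, 0],
  ],
)

```text
time_s: 49.35
tcp_pos: [601.2, -134.1, 215.4]
orientation: [3.131, 0.031, -1.969]
wrist_force: [0.5, -0.3, -1.1]
opening: 60.1
grip_force: 0.0
```

Emit:
step_arm(
  moves=[
    [-60, -40, 0, 0, 0, 0],
    [-60, -80, 0, 0, 0, 0],
    [-60, -80, 0, 0, 0, 0],
    [-60, -80, 0, 0, 0, 0],
    [-60, -80, 0, 0, 0, 0],
    [-60, -80, 0, 0, 0, 0],
  ],
)

```text
time_s: 49.85
tcp_pos: [540.8, -211.9, 212.3]
orientation: [3.126, 0.029, -1.969]
wrist_force: [0.5, 0.4, 0.7]
opening: 60.2
grip_force: 0.0
```

```bash
python3 top.py n
python3 - <<'E'
from h import *
for n,uvs in(("top",((221,151),(283,146))),("scene",((401,307),(321,278)))):
    im,d,K,P=grab(n); c=cloud(d,K,P)
    # mat outline -> centre in this camera's frame
    hsv=cv2.cvtColor(im,cv2.COLOR_RGB2HSV)
    g=cv2.cvtColor(im,cv2.COLOR_RGB2GRAY).astype(float); g-=cv2.GaussianBlur(g,(0,0),5)
    v,u=np.nonzero(g>14); p=ray(np.c_[u,v],1,K,P); z=c[v,u,2]
    for w in((643,290),(659,110)):
        r=np.hypot(p[:,0]-w[0],p[:,1]-w[1]); k=(r>47)&(r<63)&(abs(z)<8); q=p[k]
        from scipy.optimize import least_squares
        if k.sum()>20:
            s=least_squares(lambda a:np.hypot(q[:,0]-a[0],q[:,1]-a[1])-55,w,loss="soft_l1"); print(n,"circle",s.x.round(1),k.sum())
E
```

```text
49.85 [ 540.8 -211.9  212.3] [ 3.126  0.029 -1.969]
top rack (441.6, 222.3, 191.2, 110.7, -85.27) 2135
 cap 111 443.4 199.4 15.3 106.8
 cap 108 446.9 152.3 14.7 107.2
 cap 112 439.4 244.0 15.1 106.7
 cap 115 436.5 290.7 15.5 106.8
 cap 53 434.6 -329.8 9.9 107.0
 cap 53 396.3 -308.4 10.0 107.4
 cap 53 355.0 -284.1 9.9 106.7
 jar 881 656.2 105.3 47.6
scene rack (442.4, 224.9, 190.1, 114.5, -85.39) 1804
 cap 32 357.2 -280.3 10.3 106.3
 cap 31 398.4 -306.7 11.7 106.1
 cap 35 436.2 -326.3 11.2 106.2
 cap 110 448.2 156.3 16.1 107.1
 cap 117 444.2 202.0 16.0 106.6
 cap 120 439.8 248.1 15.8 106.7
 cap 129 436.2 293.3 17.4 106.6
 jar 1221 657.0 110.9 47.4
top circle [643.8 288.4] 113
top circle [657.8 108.5] 107
scene circle [641.7 290.9] 386
scene circle [657.4 111. ] 244
```

View pics/ntop.png

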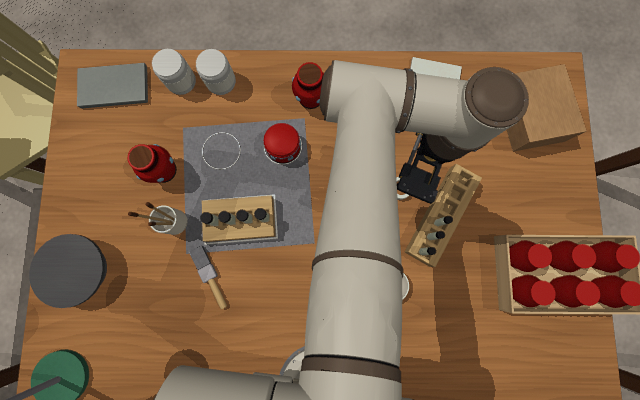

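The jar sits in its circle at (282,142) and the rack is square in its rectangle at (237,219), with three slim vials in the stock. I'll wait a few seconds in case the jar gets knocked, then check once more.

Emit:
step_arm(
  moves=[
    [0, 0, 0, 0, 0, 0],
    [0, 0, 0, 0, 0, 0],
    [0, 0, 0, 0, 0, 0],
    [0, 0, 0, 0, 0, 0],
    [0, 0, 0, 0, 0, 0],
    [0, 0, 0, 0, 0, 0],
    [0, 0, 0, 0, 0, 0],
    [0, 0, 0, 0, 0, 0],
    [0, 0, 0, 0, 0, 0],
    [0, 0, 0, 0, 0, 0],
  ],
)

```text
time_s: 50.88
tcp_pos: [540.7, -212.0, 212.3]
orientation: [3.125, 0.029, -1.969]
wrist_force: [-0.1, -0.4, -0.4]
opening: 60.2
grip_force: 0.0
```

Emit:
step_arm(
  moves=[
    [0, 0, 0, 0, 0, 0],
    [0, 0, 0, 0, 0, 0],
    [0, 0, 0, 0, 0, 0],
    [0, 0, 0, 0, 0, 0],
    [0, 0, 0, 0, 0, 0],
    [0, 0, 0, 0, 0, 0],
    [0, 0, 0, 0, 0, 0],
    [0, 0, 0, 0, 0, 0],
    [0, 0, 0, 0, 0, 0],
    [0, 0, 0, 0, 0, 0],
  ],
)

```text
time_s: 51.72
tcp_pos: [540.8, -212.0, 212.3]
orientation: [3.126, 0.029, -1.969]
wrist_force: [-0.5, -0.6, 0.2]
opening: 59.9
grip_force: 0.0
```

Emit:
step_arm(
  moves=[
    [0, 0, 0, 0, 0, 0],
    [0, 0, 0, 0, 0, 0],
    [0, 0, 0, 0, 0, 0],
    [0, 0, 0, 0, 0, 0],
    [0, 0, 0, 0, 0, 0],
    [0, 0, 0, 0, 0, 0],
    [0, 0, 0, 0, 0, 0],
    [0, 0, 0, 0, 0, 0],
    [0, 0, 0, 0, 0, 0],
    [0, 0, 0, 0, 0, 0],
  ],
)

```text
time_s: 52.55
tcp_pos: [540.7, -212.0, 212.3]
orientation: [3.125, 0.029, -1.969]
wrist_force: [0.9, 0.3, 0.1]
opening: 60.0
grip_force: 0.0
```

Emit:
step_arm(
  moves=[
    [0, 0, 0, 0, 0, 0],
    [0, 0, 0, 0, 0, 0],
    [0, 0, 0, 0, 0, 0],
    [0, 0, 0, 0, 0, 0],
    [0, 0, 0, 0, 0, 0],
    [0, 0, 0, 0, 0, 0],
    [0, 0, 0, 0, 0, 0],
    [0, 0, 0, 0, 0, 0],
    [0, 0, 0, 0, 0, 0],
    [0, 0, 0, 0, 0, 0],
  ],
)

```text
time_s: 53.38
tcp_pos: [540.8, -212.0, 212.3]
orientation: [3.126, 0.029, -1.969]
wrist_force: [-1.3, -0.0, -0.2]
opening: 59.7
grip_force: 0.0
```

Emit:
step_arm(
  moves=[
    [0, 0, 0, 0, 0, 0],
    [0, 0, 0, 0, 0, 0],
    [0, 0, 0, 0, 0, 0],
    [0, 0, 0, 0, 0, 0],
    [0, 0, 0, 0, 0, 0],
    [0, 0, 0, 0, 0, 0],
    [0, 0, 0, 0, 0, 0],
    [0, 0, 0, 0, 0, 0],
    [0, 0, 0, 0, 0, 0],
    [0, 0, 0, 0, 0, 0],
  ],
)

```text
time_s: 54.22
tcp_pos: [540.8, -212.0, 212.3]
orientation: [3.126, 0.029, -1.969]
wrist_force: [1.0, 0.5, -0.6]
opening: 60.1
grip_force: 0.0
```

Emit:
step_arm(
  moves=[
    [0, 0, 0, 0, 0, 0],
    [0, 0, 0, 0, 0, 0],
    [0, 0, 0, 0, 0, 0],
    [0, 0, 0, 0, 0, 0],
    [0, 0, 0, 0, 0, 0],
    [0, 0, 0, 0, 0, 0],
    [0, 0, 0, 0, 0, 0],
    [0, 0, 0, 0, 0, 0],
    [0, 0, 0, 0, 0, 0],
    [0, 0, 0, 0, 0, 0],
  ],
)

```text
time_s: 55.05
tcp_pos: [540.8, -212.0, 212.3]
orientation: [3.125, 0.029, -1.969]
wrist_force: [0.5, -0.2, 0.7]
opening: 60.0
grip_force: 0.0
```

```bash
python3 top.py o
```

```text
55.05 [ 540.8 -212.   212.3] [ 3.125  0.029 -1.969]
top rack (441.4, 222.0, 190.4, 110.5, -85.21) 2142
 cap 110 442.9 199.0 14.9 107.4
 cap 108 446.8 152.7 14.8 107.1
 cap 114 439.4 244.2 15.0 106.7
 cap 112 436.0 290.6 14.9 107.1
 cap 53 434.7 -329.5 10.0 107.3
 cap 55 396.8 -308.2 10.5 107.4
 cap 53 355.5 -283.6 9.7 106.9
 jar 874 655.2 106.3 47.6
scene rack (441.5, 224.9, 190.1, 116.2, -85.07) 1796
 cap 31 356.5 -279.0 10.9 106.5
 cap 33 397.8 -305.4 10.9 105.7
 cap 36 436.3 -327.0 12.4 106.5
 cap 111 447.0 156.4 16.1 106.9
 cap 117 442.5 201.5 16.7 106.9
 cap 122 440.2 248.3 15.5 106.8
 cap 127 436.1 293.9 15.4 106.8
 jar 1227 658.4 108.9 48.4
```

All stable; handing in.

```bash
python3 -c "
from cell import arm
print(arm.hand_in())"
```

```text
the job is handed in; nothing more can be done
None
```

The job is handed in with no verdict returned; in the last camera check all four wide vials stood in the rack, the rack was square in its rectangle (within about 4 mm), the one jar present was on its circle (within about 3 mm), and the stray slim vial was back in the stock block.

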